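# Put a culture dish in the blue-light viewer and set its amber cover

### The job

Take the medium-sized culture dish (60 mm across), keep it level, and set it down flat in the middle of the viewer's lit window under the raised amber cover. Fold the cover down on its stiff hinge to 30 degrees above flat and leave it standing there, so that the colonies can be picked beneath it. Do not disturb the other things on the bench.

Things in the scene. Friction and masses are not known exactly. Their poses are not given: they have to be found in the camera images.
- dish: The medium of three closed clear-plastic culture dishes with cream agar: a disc 60 mm across and 20 mm tall, about 35 g. Origin at the centre of its underside, z up. It is carried with its lid on and must stay level (a tip beyond about 23 degrees loses the lid). No marked direction: it can be gripped across any diameter.
- viewer: Blue-light viewer, fixed to the bench: a low white housing 250 mm (its x) by 220 mm (its y) by 50 mm tall, with a pale lit window in its top, a black bezel, and a hinged amber cover above. Origin at the centre of its underside, z up, x horizontal from its control strip (which faces the robot) to its hinge side.
- window (a point): Centre of the lit glass window in the viewer's top, on the glass surface, 50 mm above the bench (axes as the viewer's). The glass is 130 mm (viewer x) by 150 mm (viewer y), framed by a bezel 8 mm wide that stands 4 mm above the glass.
- cover_hinge (a point): Middle of the cover's hinge axis, fixed to the viewer 110 mm beyond the window's centre along viewer x and 28 mm above the glass (axes as the viewer's). The axis runs along viewer y.
- cover_edge (a point): Middle of the free edge of the amber cover, 206 mm from the hinge axis; moves with the cover: a stiff flat panel 190 mm wide (viewer y), 4 mm thick, in a black edge frame 6 mm thick. The frame's outer (upper) face lies 5 mm above, its underside 1 mm below the plane through the hinge axis. x points from edge to hinge, z out of the outer face. Two rubber feet hang 24 mm below its free corners.
- cover (a joint): Opening angle of the amber cover, rad: 0 = flat over the window, 1.15 = the stop, fully raised. It starts at 1.00 to 1.13, leaning over the window towards the robot. Stiff friction hinge (0.8 N m): it stays where it is left, does not fall or spring back; about 3 N near the free edge moves it, by pushing down on the outer face or pinching the free edge.
- small_dish: Bystander: closed culture dish 35 mm across, 12 mm tall. Origin at the centre of its underside.
- large_dish: Bystander: closed culture dish 90 mm across, 16 mm tall. Origin at the centre of its underside.
- tube_rack: Bystander: loose tube rack with capped tubes, 75 x 130 mm (its x, y), 45 mm tall. Origin at the centre of its underside.
- tip_box: Bystander: loose closed box of pipette tips, 126 x 88 mm (its x, y), 76 mm tall. Origin at the centre of its underside.
- vial0: Bystander: small capped vial 29 mm across, 62 mm tall, upright. Origin at the centre of its underside.
- vial1: Bystander: a second such vial.
- vial2: Bystander: a third such vial.

How it is judged:
By the outcome, as a careful person would: the job done as asked, in the order asked, and still so for the second after the job is handed in, with the robot touching nothing.
It also fails if it takes over 45 s, if anything falls off the work surface, if the arm or the gripper's body presses on something with over 40 N, if the wrist force passes 120 N, or if a joint passes its speed limit or range.

### The arm

A 6-joint arm with a two-finger parallel gripper is mounted at the origin on the work surface. World frame = base frame: x ahead of the robot, y to its left, z up, the work surface at z = 0. Lengths are in mm, angles in degrees, forces in N, time in s.
With the tool pointing down it reaches from about 300 to 750 mm from the base axis. Payload 8.5 kg.
Tool frame: the origin (TCP) lies on the centre line of the jaws, within the pads' length; the fingertips stand 17 mm ahead of it and the grasp point (between the pads) lies 2 mm behind it; z points along the fingers, y is the line along which they close (so a half turn about z gives the same grasp; the last joint's range is limited). The gripper opens to 88 mm and grips with 3 to 60 N. Pads are 18 mm wide; open, the fingers measure 123 mm over their backs; the gripper's body (75 mm by 187 mm) begins 45 mm behind the grasp point.
Start: joints at [-81.434, 21.807, 74.336, -0, 83.858, -12.336], TCP at [196.213, -513.791, 215.948] pointing down, gripper open.
Joint ranges: [-178.18, 178.18], [-50.72, 133.34], [12.68, 142.11], [-81.47, 261.47], [9.98, 163.14], [-165.26, 165.26]. Speed limits (degrees/s): [136.94, 136.94, 180, 180, 180, 180].

### API

Orientations are given as a 3x3 rotation matrix whose columns are the frame's x, y, z axes.
In Python, from bench import manip gives the robot as it stands.
- The arm moves only by the tool send_rows, never from a script. Its argument "increments" is a list of rows, each an object of numbers: "x", "y", "z": the shift along the tool's x, y, z as a fraction of full scale; "ax", "ay", "az": the turn, a rotation vector about the tool's x, y, z as a fraction of full scale; "hand": the opening, from 0 (shut) to 1 (fully open). In form: [{"x": .., "y": .., "z": .., "ax": .., "ay": .., "az": .., "hand": ..}, ...]. A call has 1 to 10 rows; each row shifts and turns the commanded pose from where the row before left it, along the tool's axes as they then stand; what a row does not reach is not made up. Full scale, the value 1, is 600 mm for a shift and pi/4 rad for a turn. A row lasts 1/12 s, in which the tool goes at most 41.7 mm and 7.16 degrees, less where a joint would pass 70% of its speed; a pose out of reach is approached as far as the arm can. A call with a number of a shift or a turn outside -1 to 1 is refused whole. A call with a gripper value outside its range is refused whole. The fingers move at their own pace and stop on an object; "force" is the grip in N (left out, the last holds). Time passes only in rows, so rows that do not move let the fingers close. It gives the time, the measured TCP pose, the force, the opening and the grip force at its end, in the units of the state.
- manip.read_state(): the state, without advancing time (a new reading comes with each control period).
- manip.camera(name): name is "scene" or "side" or "wrist"; returns the picture (400x640x3 uint8, red, green, blue); there is no depth.
- manip.camera_info(name): a dict with "fx", "fy", "cx", "cy" (pixels), "dist_coeffs" ([k1, k2, p1, p2, k3] as OpenCV has them; the pictures are not rectified), "rvec" (rotation vector, rad) and "tvec" (3), from world to camera coordinates, as OpenCV has them. Camera axes: x right, y down, z forward; pixel columns grow to the right and rows downward; lengths in mm; the calibration is good to about 2 mm. A picture is of the moment at which its call begins: read the wrist's pose just before it. camera_info takes no time and is no camera call; for the wrist camera it gives the pose at the moment of the call.
- manip.job_done(): hands the job in; it is judged then, once.
The state is a dict: "time": time; "qpos": joint angles; "joint_vel": joint speeds; "effort": joint torques, N m; "ee_pos": TCP position; "tool_rot": TCP orientation; "wrist_force": force on the tool from outside, world axes, zero at the start; "ft_torque": the same for the moment, N m; "grip_width": opening from 0.0 (shut) to 1.0 (fully open); "gripper_force": force on a finger pad.
Only numpy, scipy, OpenCV 4.12 (cv2) and the standard library are available. Lean on these libraries where they do the work, as an engineer would, in place of code of your own. Each camera call takes 0.05 s, during which the arm holds its last target. There are 200 camera calls.

## Working session

There is one attempt and no reset: what is moved stays moved. The work goes in short steps, Python scripts to look and compute and a tool call to move; the robot and the scene stay as the last step left them, time stands still between calls to the robot, and variables do not carry over. Pictures are saved under pics/ and viewed, at most 10 in all, crops included, and the job is handed in when it is done.

Besides the shell and the picture viewer there is one more tool, called by a JSON object that holds its "name" and its "arguments", one argument or row to a line. send_rows: Moves the arm, as the interface text tells. Shift numbers are shares of 600 mm and turn numbers shares of pi/4 rad, none past 1 either way. Its arguments: {"type":"object","properties":{"increments":{"type":"array"},"force":{"type":"number"}},"required":["increments"]}

```bash
mkdir -p pics; ls; cat > h.py <<'E'
import numpy as np, cv2
from bench import manip
def snap(n,f):
    ci=manip.camera_info(n); im=manip.camera(n); cv2.imwrite(f'pics/{f}.png',im[:,:,::-1]); return im,ci
def cam(ci):
    K=np.array([[ci['fx'],0,ci['cx']],[0,ci['fy'],ci['cy']],[0,0,1.]]); return K,np.array(ci['dist_coeffs'],float),np.array(ci['rvec'],float),np.array(ci['tvec'],float)
def ray(ci,uv):
    K,d,r,t=cam(ci); p=cv2.undistortPoints(np.array(uv,float).reshape(-1,1,2),K,d).reshape(-1,2)
    R=cv2.Rodrigues(r)[0]; return -R.T@t.ravel(), np.c_[p,np.ones(len(p))]@R
def onz(ci,uv,z):
    o,v=ray(ci,uv); return o+v*((z-o[2])/v[:,2])[:,None]
def proj(ci,P):
    K,d,r,t=cam(ci); return cv2.projectPoints(np.array(P,float).reshape(-1,1,3),r,t,K,d)[0].reshape(-1,2)
E
python3 - <<'E'
from h import *
print(manip.read_state())
a,c=snap('scene','scene0');b,d=snap('side','side0')
for ci in(c,d):
    o,v=ray(ci,[[320,200]]);print(o,v)
E
```

```text
pics
{'time': 0.0, 'qpos': array([-8.14342770e+01,  2.18415987e+01,  7.43822720e+01, -2.81586653e-04,
        8.38572288e+01, -1.23349237e+01]), 'joint_vel': array([ 0.03492717,  0.02872216, -0.05724902,  0.03015971,  0.05425819,
       -0.01420146]), 'effort': array([-1.96141751e-03, -4.37941682e+01, -2.24558830e+01,  7.11559458e-02,
        3.52925586e-02, -1.19715978e-04]), 'ee_pos': array([ 196.17134045, -513.51257504,  215.34668994]), 'tool_rot': array([[ 9.34200291e-01,  3.56748890e-01, -2.15655078e-04],
       [ 3.56748831e-01, -9.34199291e-01,  1.39893837e-03],
       [ 2.97604890e-04, -1.38382333e-03, -9.99998998e-01]]), 'wrist_force': array([ 0.05002693,  0.41080144, -0.44662729]), 'ft_torque': array([ 0.00829251, -0.00982898,  0.03486922]), 'gripper_force': 0.0, 'grip_width': 1.0006033190185426}
[955.91662024 517.15060599 986.39409047] [[-0.36713221 -0.45843408 -0.80937773]]
[-131.02803099  722.74593614 1023.35257396] [[ 0.47304296 -0.55069218 -0.68823576]]
```

View pics/scene0.png

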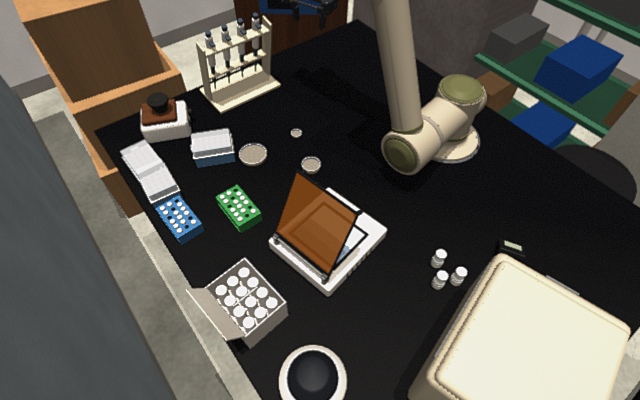

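View pics/side0.png

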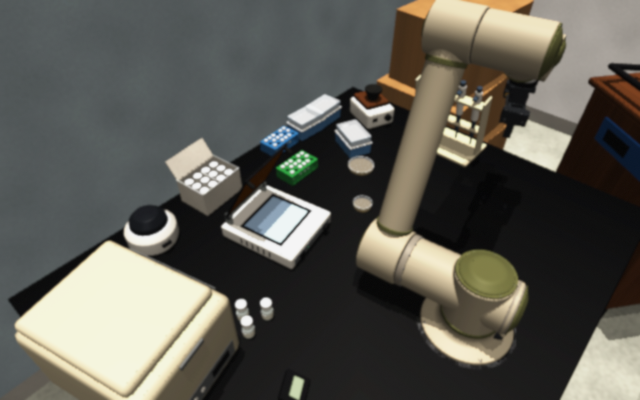

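The scene view shows the medium dish at about (311,164), the small one at (296,133) and the large one at (253,154). The viewer is around (330,240). In the side view the medium dish is at (362,203) and the lit window at (277,218).

```bash
python3 - <<'E'
from h import *
c=manip.camera_info('scene');d=manip.camera_info('side')
print('dish scene',onz(c,[[311,164],[296,133],[253,154]],18).round(), 'side',onz(d,[[362,203],[361,165]],18).round())
print('win side',onz(d,[[277,218]],50).round())
print('vials',onz(c,[[440,257],[459,274],[440,279]],55).round(),'rack green',onz(c,[[238,206]],40).round(),'tipbox',onz(c,[[212,146]],70).round())
a=cv2.imread('pics/scene0.png')[120:300,230:400];b=cv2.imread('pics/side0.png')[140:275,210:390]
a=cv2.resize(a,None,fx=3.3,fy=3.3,interpolation=cv2.INTER_CUBIC);b=cv2.resize(b,None,fx=4,fy=4,interpolation=cv2.INTER_CUBIC)
cv2.imwrite('pics/c1.png',a);cv2.imwrite('pics/c2.png',b)
E
```

```text
dish scene [[ 452. -162.   18.]
 [ 409. -304.   18.]
 [ 577. -310.   18.]] side [[ 451. -160.   18.]
 [ 570. -311.   18.]]
win side [[583.  88.  50.]]
vials [[396. 326.  55.]
 [394. 389.  55.]
 [443. 369.  55.]] rack green [[ 728. -145.   40.]] tipbox [[ 681. -371.   70.]]
```

View pics/c1.png

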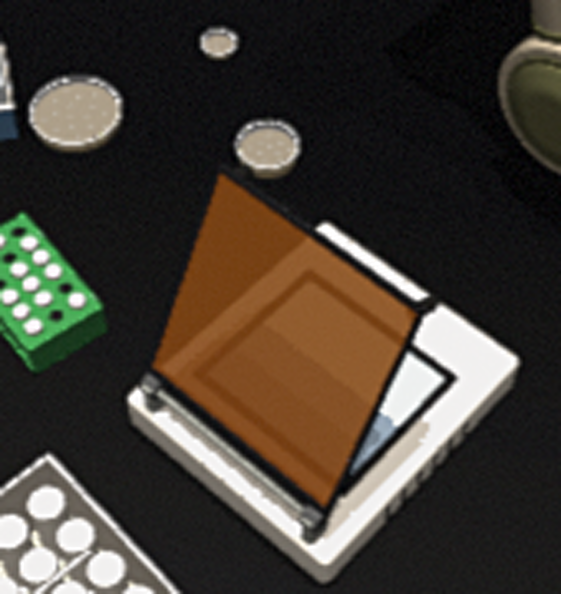

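View pics/c2.png

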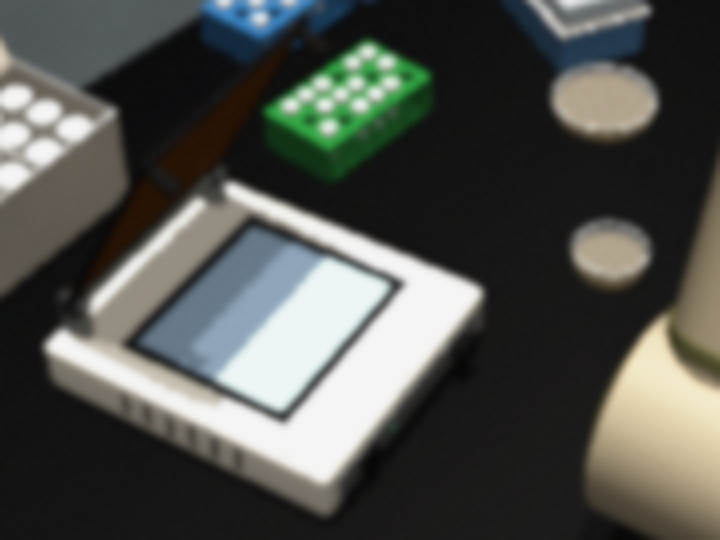

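The crops give these bezel outer corners in the side crop: (132,343), (253,218), (402,285) and (285,420). In the scene crop the cover's free corners are at (222,174) and (425,305), and its hinges are at (152,385) and (315,520).

```bash
python3 - <<'E'
from h import *
c=manip.camera_info('scene');d=manip.camera_info('side')
px=np.array([[132,343],[253,218],[402,285],[285,420]])/4+[210,140]
P=onz(d,px,54);print(P.round(1),P.mean(0))
print([np.linalg.norm(P[i]-P[(i+1)%4]) for i in range(4)])
x=(P[0]+P[1]-P[2]-P[3]);x1=np.degrees(np.arctan2(x[1],x[0]))
y=(P[0]+P[3]-P[1]-P[2]);y1=np.degrees(np.arctan2(y[1],y[0]))-90
print('yaw',x1,y1)
w=P.mean(0);w[2]=50
for yaw in [(x1+y1)/2]:
    a=np.radians(yaw);X=np.array([np.cos(a),np.sin(a),0]);Y=np.array([-X[1],X[0],0]);Z=np.array([0,0,1.])
    H=w+110*X+28*Z
    for th in (1.0,1.05,1.1,1.15):
        e=H-206*np.cos(th)*X+206*np.sin(th)*Z
        print(th,e.round(),[((p-[230,120])*3.3).round() for p in proj(c,[e+95*Y,e-95*Y])],[((p-[210,140])*4).round() for p in proj(d,[e+95*Y,e-95*Y])])
    print('hinge',H,[((p-[230,120])*3.3).round() for p in proj(c,[H+95*Y,H-95*Y])])
    # housing corners
    for vx in(-140+0,):pass
    print('bezel in scene',[((p-[230,120])*3.3).round() for p in proj(c,[w+73*sx*X+83*sy*Y+4*Z for sx in(-1,1) for sy in(-1,1)])])
# dish
print(onz(d,np.array([[611,252]])/4+[210,140],20),onz(c,np.array([[267,146]])/3.3+[230,120],20))
E
```

```text
[[632.1 179.6  54. ]
 [661.8  25.7  54. ]
 [524.2   3.4  54. ]
 [495.9 157.8  54. ]] [578.51075893  91.62313411  54.        ]
[np.float64(156.7143658190885), np.float64(139.35354831089492), np.float64(156.99182603033773), np.float64(137.82643100163784)]
yaw 9.13102040165167 10.664428848860197
1.0 [577.  91. 251.] [array([445., 299.]), array([242., 154.])] [array([167., 189.]), array([332.,  35.])]
1.05 [586.  93. 257.] [array([437., 303.]), array([234., 156.])] [array([155., 178.]), array([321.,  25.])]
1.1 [595.  94. 262.] [array([430., 307.]), array([225., 159.])] [array([143., 167.]), array([310.,  15.])]
1.15 [604.  96. 266.] [array([421., 312.]), array([216., 162.])] [array([131., 157.]), array([299.,   6.])]
hinge [686.87353578 110.53103177  78.        ] [array([328., 521.]), array([151., 373.])]
bezel in scene [array([314., 263.]), array([463., 374.]), array([196., 368.]), array([347., 492.])]
[[ 447.6754471  -159.85361641   20.        ]] [[ 454.20894524 -159.56237424   20.        ]]
```

```bash
cat >> h.py <<'E'
from scipy.spatial.transform import Rotation as Ro
def ori(az,tilt):  # tool z leans outwards along azimuth az
    x=np.array([np.cos(np.radians(az)),np.sin(np.radians(az)),0]);z=-np.array([0,0,1.])
    return Ro.from_rotvec(np.radians(tilt)*np.cross(z,x))*Ro.from_matrix(np.c_[x,np.cross(z,x),z])
def plan(p,az,tilt,n=None):
    s=manip.read_state();R0=Ro.from_matrix(s['tool_rot']);R1=ori(az,tilt);p=np.array(p,float)
    dr=(R0.inv()*R1).as_rotvec();d=p-s['ee_pos']
    N=n or int(np.ceil(max(np.linalg.norm(d)/38,np.degrees(np.linalg.norm(dr))/6.8)))
    # equal rows: shift in the tool frame as it turns, so list per-row values
    R=R0
    print('rows',N,'turn/row',(dr/N/(np.pi/4)).round(4))
    for i in range(N):
        print((R.inv().apply(d/N)/600).round(4)); R=R*Ro.from_rotvec(dr/N)
E
python3 - <<'E'
from h import *
g=np.array([451,-160,22]);z=ori(-20,30).as_matrix()[:,2]
plan(g-100*z,-20,30)
E
```

```text
rows 12 turn/row [-0.02    0.0532  0.0739]
[ 0.0453 -0.0378  0.0149]
[ 0.0424 -0.0406  0.0161]
[ 0.0393 -0.0432  0.0172]
[ 0.036  -0.0457  0.018 ]
[ 0.0325 -0.0479  0.0187]
[ 0.0288 -0.05    0.0192]
[ 0.0251 -0.0519  0.0196]
[ 0.0212 -0.0535  0.0197]
[ 0.0172 -0.055   0.0197]
[ 0.0132 -0.0561  0.0194]
[ 0.0091 -0.0571  0.019 ]
[ 0.0049 -0.0578  0.0184]
```

{"name": "send_rows", "arguments": {
  "increments": [
    {"x": 0.045,"y": -0.038,"z": 0.015,"ax": -0.02,"ay": 0.053,"az": 0.074,"hand": 1},
    {"x": 0.042,"y": -0.041,"z": 0.016,"ax": -0.02,"ay": 0.053,"az": 0.074},
    {"x": 0.039,"y": -0.043,"z": 0.017,"ax": -0.02,"ay": 0.053,"az": 0.074},
    {"x": 0.036,"y": -0.046,"z": 0.018,"ax": -0.02,"ay": 0.053,"az": 0.074},
    {"x": 0.033,"y": -0.048,"z": 0.019,"ax": -0.02,"ay": 0.053,"az": 0.074},
    {"x": 0.029,"y": -0.05,"z": 0.019,"ax": -0.02,"ay": 0.053,"az": 0.074},
    {"x": 0.025,"y": -0.052,"z": 0.02,"ax": -0.02,"ay": 0.053,"az": 0.074},
    {"x": 0.021,"y": -0.054,"z": 0.02,"ax": -0.02,"ay": 0.053,"az": 0.074},
    {"x": 0.017,"y": -0.055,"z": 0.02,"ax": -0.02,"ay": 0.053,"az": 0.074},
    {"x": 0.013,"y": -0.056,"z": 0.019,"ax": -0.02,"ay": 0.053,"az": 0.074}
  ]
}}

```text
validation failed for argument at $.in...
```

```bash
python3 - <<'E'
from h import *
g=np.array([451,-160,22]);z=ori(-20,30).as_matrix()[:,2]
print(manip.read_state()['ee_pos'])
plan(g-100*z,-20,30)
E
```

```text
[ 196.18035705 -513.53384155  215.42474138]
rows 12 turn/row [-0.02    0.0532  0.0739]
[ 0.0453 -0.0378  0.0149]
[ 0.0424 -0.0406  0.0161]
[ 0.0393 -0.0432  0.0172]
[ 0.036  -0.0457  0.018 ]
[ 0.0325 -0.0479  0.0187]
[ 0.0288 -0.05    0.0192]
[ 0.0251 -0.0519  0.0196]
[ 0.0212 -0.0535  0.0197]
[ 0.0172 -0.055   0.0197]
[ 0.0132 -0.0561  0.0194]
[ 0.0091 -0.0571  0.019 ]
[ 0.0049 -0.0578  0.0184]
```

{"name": "send_rows", "arguments": {
  "increments": [
    {"x": 0.045,"y": -0.038,"z": 0.015,"ax": -0.02,"ay": 0.053,"az": 0.074,"hand": 1},
    {"x": 0.042,"y": -0.041,"z": 0.016,"ax": -0.02,"ay": 0.053,"az": 0.074,"hand": 1},
    {"x": 0.039,"y": -0.043,"z": 0.017,"ax": -0.02,"ay": 0.053,"az": 0.074,"hand": 1},
    {"x": 0.036,"y": -0.046,"z": 0.018,"ax": -0.02,"ay": 0.053,"az": 0.074,"hand": 1},
    {"x": 0.033,"y": -0.048,"z": 0.019,"ax": -0.02,"ay": 0.053,"az": 0.074,"hand": 1},
    {"x": 0.029,"y": -0.05,"z": 0.019,"ax": -0.02,"ay": 0.053,"az": 0.074,"hand": 1},
    {"x": 0.025,"y": -0.052,"z": 0.02,"ax": -0.02,"ay": 0.053,"az": 0.074,"hand": 1},
    {"x": 0.021,"y": -0.054,"z": 0.02,"ax": -0.02,"ay": 0.053,"az": 0.074,"hand": 1},
    {"x": 0.017,"y": -0.055,"z": 0.02,"ax": -0.02,"ay": 0.053,"az": 0.074,"hand": 1},
    {"x": 0.013,"y": -0.056,"z": 0.019,"ax": -0.02,"ay": 0.053,"az": 0.074,"hand": 1}
  ]
}}

```text
time: 0.93
ee_pos: [369.0, -203.1, 125.8]
tool_rot: [[0.882, -0.234, 0.408], [-0.201, -0.972, -0.124], [0.426, 0.027, -0.905]]
wrist_force: [1.8, -0.1, -0.1]
grip_width: 0.999
gripper_force: 0.0
```

```bash
python3 - <<'E'
from h import *
g=np.array([451,-160,22]);z=ori(-20,30).as_matrix()[:,2]
print(manip.read_state()['ee_pos'])
plan(g-100*z,-20,30)
E
```

```text
[ 368.96637429 -203.09139107  125.81725782]
rows 2 turn/row [-0.018   0.0523  0.0716]
[ 0.0096 -0.056   0.0187]
[ 0.0057 -0.0567  0.0182]
```

{"name": "send_rows", "arguments": {
  "increments": [
    {"x": 0.01,"y": -0.056,"z": 0.019,"ax": -0.018,"ay": 0.052,"az": 0.072,"hand": 1},
    {"x": 0.006,"y": -0.057,"z": 0.018,"ax": -0.018,"ay": 0.052,"az": 0.072,"hand": 1},
    {"x": 0,"y": 0,"z": 0,"ax": 0,"ay": 0,"az": 0,"hand": 1}
  ]
}}

```text
time: 1.18
ee_pos: [403.7, -136.7, 106.8]
tool_rot: [[0.819, -0.333, 0.468], [-0.291, -0.943, -0.162], [0.495, -0.003, -0.869]]
wrist_force: [-1.1, 1.1, -0.8]
grip_width: 0.998
gripper_force: 0.0
```

```bash
python3 - <<'E'
from h import *
s=manip.read_state();print(s['ee_pos'],s['tool_rot'])
im,ci=snap('wrist','w1')
print(proj(ci,[[451,-160,20]]))
E
```

```text
[ 403.74350015 -136.66072478  106.82054854] [[ 0.81880903 -0.33315414  0.46750411]
 [-0.29097967 -0.94286707 -0.16227299]
 [ 0.49485615 -0.00316361 -0.86896915]]
[[328.90932291 189.60463321]]
```

View pics/w1.png

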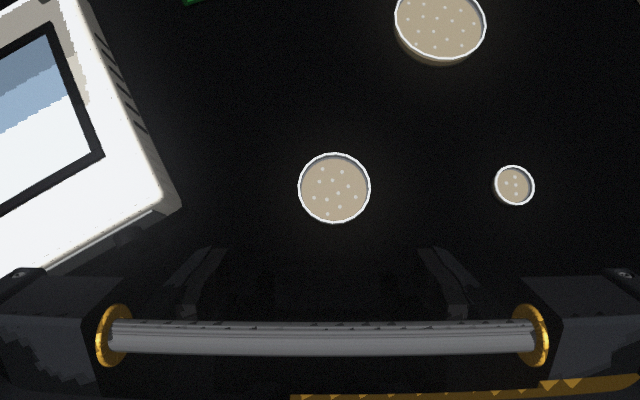

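The dish lid's rim is centred at (334.5,188), close to the prediction of (329,190). I'll refine the dish position and check how far the camera sticks out from the tool.

```bash
python3 - <<'E'
from h import *
s=manip.read_state();ci=manip.camera_info('wrist')
im=cv2.imread('pics/w1.png');hsv=cv2.cvtColor(im,cv2.COLOR_BGR2HSV)
m=(im.max(2)>110).astype('uint8');m[:140]=0;m[235:]=0;m[:,:280]=0;m[:,400:]=0
c=max(cv2.findContours(m,0,2)[0],key=cv2.contourArea);e=cv2.fitEllipse(c);print(e)
g=onz(ci,[e[0]],19.5)[0];print('dish',g)
o,_=ray(ci,[[320,200]]);print('cam in tool',s['tool_rot'].T@(o-s['ee_pos']))
g[2]=22;plan(g,-20,30)
E
```

```text
((333.7623596191406, 187.43458557128906), (70.69329071044922, 72.77177429199219), 95.59856414794922)
dish [ 452.02317641 -167.70694051   19.5       ]
cam in tool [  79.78004185    0.65656851 -168.41049686]
rows 3 turn/row [-0.0026  0.0023  0.0037]
[0.0027 0.0059 0.0564]
[0.0026 0.0057 0.0564]
[0.0026 0.0056 0.0564]
```

```bash
python3 - <<'E'
from h import *
g=np.array([451,-162,22.]);z=ori(-20,40).as_matrix()[:,2]
plan(g-90*z,-20,40)
E
```

```text
rows 2 turn/row [-0.0043  0.1146  0.0051]
[-0.0114  0.004   0.0096]
[-0.0122  0.004   0.0086]
```

{"name": "send_rows", "arguments": {
  "increments": [
    {"x": -0.011,"y": 0.004,"z": 0.01,"ax": -0.004,"ay": 0.115,"az": 0.005,"hand": 1},
    {"x": -0.012,"y": 0.004,"z": 0.009,"ax": -0.004,"ay": 0.115,"az": 0.005,"hand": 1},
    {"x": 0,"y": 0,"z": 0,"ax": 0,"ay": 0,"az": 0,"hand": 1},
    {"x": 0,"y": 0,"z": 0,"ax": 0,"ay": 0,"az": 0,"hand": 1},
    {"x": 0,"y": 0,"z": 0,"ax": 0,"ay": 0,"az": 0,"hand": 1}
  ]
}}

```text
time: 1.65
ee_pos: [407.3, -139.8, 104.4]
tool_rot: [[0.785, -0.324, 0.528], [-0.282, -0.946, -0.162], [0.552, -0.021, -0.834]]
wrist_force: [0.3, -0.4, -0.3]
grip_width: 0.998
gripper_force: 0.0
```

```bash
cat >> h.py <<'E'
def dish(f,z,box):
    s=manip.read_state();im,ci=snap('wrist',f);x0,x1,y0,y1=box
    m=np.zeros(im.shape[:2],'uint8');m[y0:y1,x0:x1]=(im.max(2)>110)[y0:y1,x0:x1]
    c=max(cv2.findContours(m,0,2)[0],key=cv2.contourArea);e=cv2.fitEllipse(c)
    r=onz(ci,cv2.boxPoints(e),z);print('px',e,'sides',np.linalg.norm(r[0]-r[1]),np.linalg.norm(r[1]-r[2]));return onz(ci,[e[0]],z)[0]
E
python3 - <<'E'
from h import *
print(manip.read_state()['ee_pos'])
g=dish('w2',19.5,(250,420,110,260));print(g)
u=np.array([np.cos(np.radians(-20)),np.sin(np.radians(-20)),0])
g=g-3*u;g[2]=22;plan(g,-20,40)
E
```

```text
[ 407.25729093 -139.76955239  104.38722307]
px ((334.26458740234375, 199.98501586914062), (70.41647338867188, 73.27371215820312), 91.02244567871094) sides 61.34131471149423 59.46292217201329
[ 451.28514203 -164.4505113    19.5       ]
rows 3 turn/row [-0.0122  0.0481  0.0011]
[-0.0036  0.0061  0.0524]
[-0.0056  0.0056  0.0523]
[-0.0076  0.0051  0.0521]
```

{"name": "send_rows", "arguments": {
  "increments": [
    {"x": -0.002,"y": 0.003,"z": 0.025,"ax": -0.006,"ay": 0.024,"az": 0.001,"hand": 1},
    {"x": -0.002,"y": 0.003,"z": 0.025,"ax": -0.006,"ay": 0.024,"az": 0.001,"hand": 1},
    {"x": -0.003,"y": 0.003,"z": 0.025,"ax": -0.006,"ay": 0.024,"az": 0.001,"hand": 1},
    {"x": -0.003,"y": 0.003,"z": 0.025,"ax": -0.006,"ay": 0.024,"az": 0.001,"hand": 1},
    {"x": 0,"y": 0,"z": 0,"ax": -0.006,"ay": 0.024,"az": 0.0,"hand": 1},
    {"x": 0,"y": 0,"z": 0,"ax": -0.006,"ay": 0.024,"az": 0.0,"hand": 1},
    {"x": 0,"y": 0,"z": 0,"ax": 0,"ay": 0,"az": 0,"hand": 1},
    {"x": 0,"y": 0,"z": 0,"ax": 0,"ay": 0,"az": 0,"hand": 1}
  ]
}}

```text
time: 2.37
ee_pos: [426.1, -145.8, 72.9]
tool_rot: [[0.734, -0.329, 0.595], [-0.266, -0.944, -0.194], [0.625, -0.016, -0.78]]
wrist_force: [-0.2, 0.4, 0.0]
grip_width: 1.001
gripper_force: 0.0
```

```bash
python3 - <<'E'
from h import *
print(manip.read_state()['ee_pos'])
g=dish('w3',19.5,(240,430,120,330));print(g)
u=np.array([np.cos(np.radians(-20)),np.sin(np.radians(-20)),0])
g=g-3*u;g[2]=22;plan(g,-20,40,2)
E
```

```text
[ 426.14128982 -145.80055168   72.85865791]
px ((335.0895080566406, 222.9264373779297), (79.9184341430664, 83.61893463134766), 96.12779235839844) sides 62.166401664139194 59.340913403453726
[ 450.87777486 -164.30371898   19.5       ]
rows 2 turn/row [-0.0136  0.0141  0.0007]
[-0.0094  0.0084  0.0468]
[-0.0099  0.0079  0.0468]
```

{"name": "send_rows", "arguments": {
  "increments": [
    {"x": -0.005,"y": 0.004,"z": 0.023,"ax": -0.006,"ay": 0.007,"az": 0,"hand": 1},
    {"x": -0.005,"y": 0.004,"z": 0.023,"ax": -0.006,"ay": 0.007,"az": 0,"hand": 1},
    {"x": -0.005,"y": 0.004,"z": 0.023,"ax": -0.006,"ay": 0.007,"az": 0,"hand": 1},
    {"x": 0,"y": 0,"z": 0,"ax": 0,"ay": 0,"az": 0,"hand": 1},
    {"x": 0,"y": 0,"z": 0,"ax": 0,"ay": 0,"az": 0,"hand": 1}
  ]
}}

```text
time: 2.83
ee_pos: [441.5, -157.6, 35.6]
tool_rot: [[0.724, -0.336, 0.602], [-0.263, -0.942, -0.209], [0.637, -0.007, -0.771]]
wrist_force: [-0.4, 1.3, -0.7]
grip_width: 0.998
gripper_force: 0.0
```

```bash
python3 - <<'E'
from h import *
print(manip.read_state()['ee_pos'])
plan([448,-163,22],-20,40,2)
E
```

```text
[ 441.54234906 -157.58942718   35.59721771]
rows 2 turn/row [-0.0061  0.0047  0.0003]
[-0.0021  0.0025  0.0129]
[-0.0022  0.0025  0.0129]
```

{"name": "send_rows", "arguments": {
  "increments": [
    {"x": -0.002,"y": 0.003,"z": 0.012,"ax": -0.006,"ay": 0.005,"az": 0,"hand": 1},
    {"x": -0.002,"y": 0.002,"z": 0.012,"ax": -0.006,"ay": 0.005,"az": 0,"hand": 1},
    {"x": 0,"y": 0,"z": 0,"ax": 0,"ay": 0,"az": 0,"hand": 1},
    {"x": 0,"y": 0,"z": 0,"ax": 0,"ay": 0,"az": 0,"hand": 1}
  ]
}}

```text
time: 3.17
ee_pos: [447.4, -162.8, 23.8]
tool_rot: [[0.719, -0.342, 0.605], [-0.261, -0.94, -0.221], [0.644, 0.001, -0.765]]
wrist_force: [0.1, -0.3, -1.0]
grip_width: 0.996
gripper_force: 0.0
```

{"name": "send_rows", "arguments": {
  "increments": [
    {"x": 0,"y": 0,"z": 0,"ax": 0,"ay": 0,"az": 0,"hand": 0.6},
    {"x": 0,"y": 0,"z": 0,"ax": 0,"ay": 0,"az": 0,"hand": 0.6},
    {"x": 0,"y": 0,"z": 0,"ax": 0,"ay": 0,"az": 0,"hand": 0.6},
    {"x": 0,"y": 0,"z": 0,"ax": 0,"ay": 0,"az": 0,"hand": 0.6},
    {"x": 0,"y": 0,"z": 0,"ax": 0,"ay": 0,"az": 0,"hand": 0.6},
    {"x": 0,"y": 0,"z": 0,"ax": 0,"ay": 0,"az": 0,"hand": 0.6}
  ],
  "force": 12
}}

```text
time: 3.67
ee_pos: [447.3, -163.1, 23.2]
tool_rot: [[0.719, -0.342, 0.605], [-0.261, -0.94, -0.222], [0.644, 0.002, -0.765]]
wrist_force: [-0.1, -0.2, -0.6]
grip_width: 0.603
gripper_force: 0.0
```

```bash
python3 - <<'E'
from h import *
im,ci=snap('wrist','w4')
s=manip.read_state();print(s['grip_width'],s['gripper_force'],proj(ci,[[450.9,-163.5,19.5]]))
E
```

```text
0.5990174918212586 0.0 [[318.95601408 241.584779  ]]
```

View pics/w4.png

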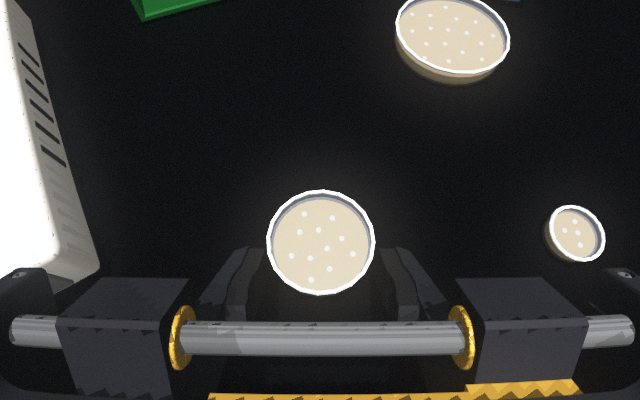

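```bash
python3 - <<'E'
from h import *
s=manip.read_state();ci=manip.camera_info('wrist')
for w in (53,60,66,72):
  q=[[sx*9,w/2,17] for sx in(-1,1)]+[[0,w/2,-2],[0,-w/2,17],[0,w/2+17,17]]
  print(w,proj(ci,s['ee_pos']+np.array(q)@s['tool_rot'].T).round())
print(proj(ci,[[450.9,-163.5,0],[450.9,-163.5,20]]))
E
python3 -c "
import cv2;a=cv2.imread('pics/w4.png')[180:340,200:440]
import numpy as np
a=cv2.resize((255*(a/255.)**.45).astype('uint8'),None,fx=3.3,fy=3.3);cv2.imwrite('pics/c4.png',a)"
```

```text
53 [[365. 247.]
 [367. 219.]
 [370. 247.]
 [275. 234.]
 [395. 233.]]
60 [[371. 247.]
 [373. 219.]
 [377. 247.]
 [269. 234.]
 [401. 233.]]
66 [[376. 247.]
 [378. 219.]
 [382. 247.]
 [264. 234.]
 [406. 233.]]
72 [[381. 247.]
 [383. 219.]
 [388. 247.]
 [259. 234.]
 [411. 233.]]
[[319.15169358 250.23952262]
 [318.94602306 241.31719076]]
```

View pics/c4.png

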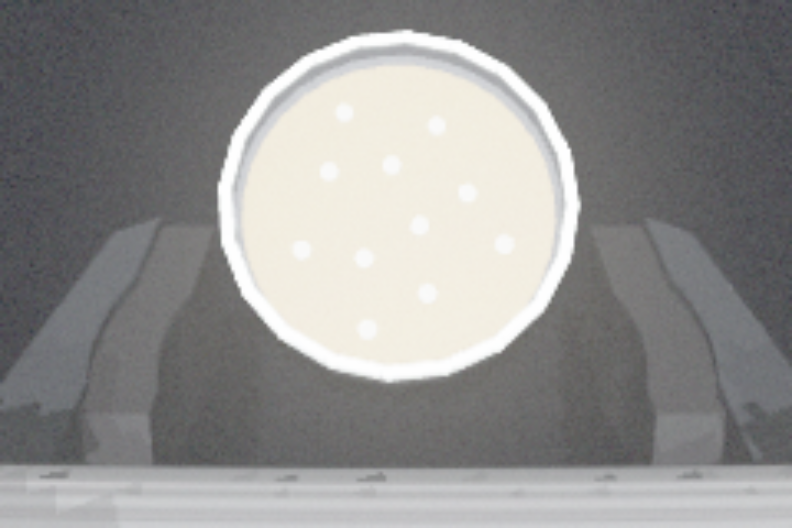

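The dish sits where predicted, at (320,241), and nothing is touching it yet. The finger tips are at about (265,248) and (379,248), which looks short of the dish's diameter. I'll close a little more and watch the force.

{"name": "send_rows", "arguments": {
  "increments": [
    {"x": 0,"y": 0,"z": 0,"ax": 0,"ay": 0,"az": 0,"hand": 0.52},
    {"x": 0,"y": 0,"z": 0,"ax": 0,"ay": 0,"az": 0,"hand": 0.52},
    {"x": 0,"y": 0,"z": 0,"ax": 0,"ay": 0,"az": 0,"hand": 0.52}
  ],
  "force": 5
}}

```text
time: 3.97
ee_pos: [447.3, -163.1, 23.1]
tool_rot: [[0.719, -0.342, 0.605], [-0.261, -0.94, -0.222], [0.644, 0.002, -0.765]]
wrist_force: [-0.9, -0.6, 0.4]
grip_width: 0.517
gripper_force: 0.0
```

```bash
python3 - <<'E'
from h import *
print(manip.read_state()['grip_width'],manip.read_state()['gripper_force'])
print(dish('w5',19.5,(240,400,150,300)))
a=cv2.imread('pics/w5.png').astype(float)
# dark-area profile across row bands beside the dish
for r in (200,215,230,245,255):
    print(r,a[r-3:r+4,210:270].mean((0,2)).reshape(-1,6).mean(1).round(1),a[r-3:r+4,372:432].mean((0,2)).reshape(-1,6).mean(1).round(1))
E
```

```text
0.5166605218268292 0.0
px ((320.4134216308594, 241.8142852783203), (105.46276092529297, 107.54141235351562), 93.11405181884766) sides 62.997719779111954 60.179359097378224
[ 450.47239293 -164.20810848   19.5       ]
200 [21.1 21.7 22.5 23.6 25.6 26.3 28.6 31.  33.2 34.9] [37.7 34.8 33.1 31.1 28.4 27.1 25.5 24.7 22.3 21.4]
215 [20.8 22.8 23.4 25.  26.3 28.9 30.7 33.4 35.6 38.2] [40.8 38.4 35.9 33.4 31.3 29.2 26.6 25.1 23.5 22.9]
230 [ 21.9  22.9  24.3  26.   27.3  30.3  32.6  34.3  37.5 118.5] [106.8  41.   37.5  36.3  33.4  30.3  28.2  26.2  24.   23. ]
245 [ 21.6  23.1  24.3  26.3  28.2  30.2  35.6  40.2  39.  160.1] [152.4  42.3  42.2  40.7  33.6  30.9  29.   27.   25.   23.6]
255 [22.4 24.  24.6 26.2 33.2 53.6 55.5 47.2 52.8 55.5] [54.7 55.9 52.3 54.1 56.4 43.1 29.1 27.1 25.  24.6]
```

```bash
python3 -c "
import cv2;a=cv2.imread('pics/w5.png')[180:360,120:520]
a=cv2.resize((255*(a/255.)**.4).astype('uint8'),None,fx=2,fy=2,interpolation=cv2.INTER_CUBIC);b=cv2.imread('pics/w1.png')[200:320,120:520]
b=cv2.resize((255*(b/255.)**.4).astype('uint8'),None,fx=2,fy=2);import numpy as np
cv2.imwrite('pics/c5.png',np.r_[a,b][:600])"
```

```text
(no output)
```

View pics/c5.png

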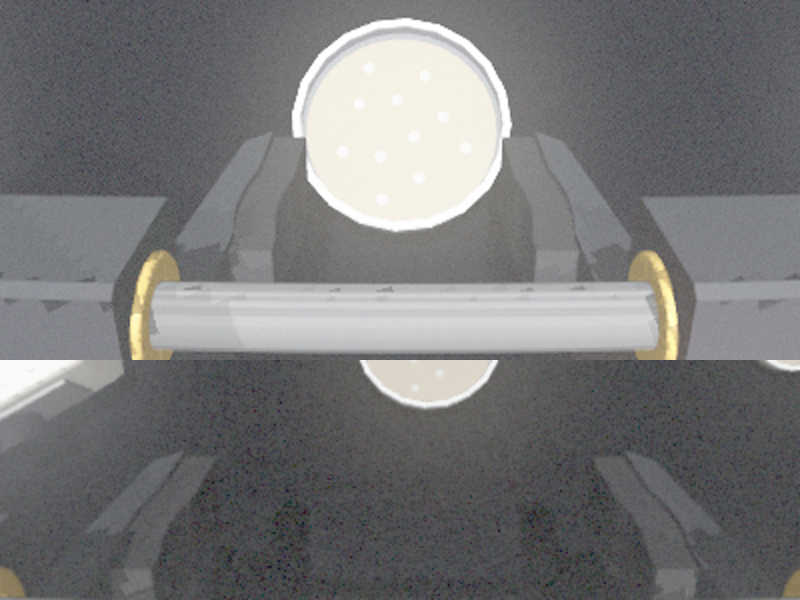

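```bash
python3 - <<'E'
from h import *
s=manip.read_state();ci=manip.camera_info('wrist');R=s['tool_rot']
for L,Rr,w in (((272,248),(372,248),.517*88),((265,248),(379,248),.6*88),((226,248),(418,248),88)):
    o,v=ray(ci,[L,Rr]);o=R.T@(o-s['ee_pos']);v=v@R
    k=w/np.linalg.norm(v[1]-v[0]);print('tip in tool',(o+k*v).round(1))
print(ci['fx'], o, (R.T@cv2.Rodrigues(np.array(ci['rvec']))[0].T).round(3))
E
```

```text
tip in tool [[ 11.5 -22.  -26.2]
 [ 11.4  23.5 -26.2]]
tip in tool [[ 10.2 -25.6 -23.7]
 [ 10.1  27.2 -23.7]]
tip in tool [[ 11.2 -43.2 -25.8]
 [ 11.   44.8 -25.8]]
344.3790063453693 [  79.71751094    0.64801934 -168.34378144] [[-0.002 -0.952 -0.306]
 [ 1.    -0.002 -0.   ]
 [-0.    -0.306  0.952]]
```

The opening and spread are consistent, so the real fingertips sit about 42 mm further back along the tool axis than the stated frame says. That means the jaws closed above the dish without touching it. I'll reopen and advance 42 mm along the tool axis, watching the force.

```bash
python3 - <<'E'
from h import *
plan([473.6,-171.8,-9],-20,40,4)
E
```

```text
rows 4 turn/row [ 0.0005 -0.0005  0.0003]
[ 0.0002 -0.0004  0.0177]
[ 0.0002 -0.0004  0.0177]
[ 0.0002 -0.0004  0.0177]
[ 0.0002 -0.0003  0.0177]
```

{"name": "send_rows", "arguments": {
  "increments": [
    {"x": 0,"y": 0,"z": -0.005,"ax": 0,"ay": 0,"az": 0,"hand": 1},
    {"x": 0,"y": 0,"z": 0,"ax": 0,"ay": 0,"az": 0,"hand": 1},
    {"x": 0,"y": 0,"z": 0,"ax": 0,"ay": 0,"az": 0,"hand": 1},
    {"x": 0,"y": 0,"z": 0,"ax": 0,"ay": 0,"az": 0,"hand": 1},
    {"x": 0,"y": 0,"z": 0.015,"ax": 0,"ay": 0,"az": 0,"hand": 1},
    {"x": 0,"y": 0,"z": 0.015,"ax": 0,"ay": 0,"az": 0,"hand": 1},
    {"x": 0,"y": 0,"z": 0.015,"ax": 0,"ay": 0,"az": 0,"hand": 1},
    {"x": 0,"y": 0,"z": 0.01,"ax": 0,"ay": 0,"az": 0,"hand": 1},
    {"x": 0,"y": 0,"z": 0,"ax": 0,"ay": 0,"az": 0,"hand": 1},
    {"x": 0,"y": 0,"z": 0,"ax": 0,"ay": 0,"az": 0,"hand": 1}
  ]
}}

```text
time: 4.85
ee_pos: [465.3, -169.6, 0.0]
tool_rot: [[0.72, -0.342, 0.604], [-0.261, -0.94, -0.221], [0.644, 0.002, -0.765]]
wrist_force: [0.1, 0.4, 0.2]
grip_width: 0.998
gripper_force: 0.0
```

```bash
python3 - <<'E'
from h import *
g=dish('w6',19.5,(200,440,130,335));print(g)
s=manip.read_state();print('dish in tool',s['tool_rot'].T@(g-s['ee_pos']))
plan([473.6,-171.8,-9],-20,40,2)
E
```

```text
px ((321.4786071777344, 279.6835632324219), (137.73019409179688, 210.40687561035156), 91.3287582397461) sides 105.52812450488715 64.47102694139865
[ 445.3180968  -162.81615126   19.5       ]
dish in tool [ -3.72646082   0.53396884 -28.24505347]
rows 2 turn/row [ 0.0008 -0.0009  0.0006]
[ 0.0005 -0.0006  0.0105]
[ 0.0005 -0.0006  0.0105]
```

{"name": "send_rows", "arguments": {
  "increments": [
    {"x": 0,"y": 0,"z": 0.01,"ax": 0,"ay": 0,"az": 0,"hand": 1},
    {"x": 0,"y": 0,"z": 0.008,"ax": 0,"ay": 0,"az": 0,"hand": 1},
    {"x": 0,"y": 0,"z": 0,"ax": 0,"ay": 0,"az": 0,"hand": 1},
    {"x": 0,"y": 0,"z": 0,"ax": 0,"ay": 0,"az": 0,"hand": 1}
  ]
}}

```text
time: 5.23
ee_pos: [472.0, -172.2, -8.3]
tool_rot: [[0.719, -0.342, 0.605], [-0.261, -0.94, -0.222], [0.644, 0.002, -0.765]]
wrist_force: [0.3, -0.6, -0.0]
grip_width: 1.002
gripper_force: 0.0
```

{"name": "send_rows", "arguments": {
  "increments": [
    {"x": 0,"y": 0,"z": 0,"ax": 0,"ay": 0,"az": 0,"hand": 0.72},
    {"x": 0,"y": 0,"z": 0,"ax": 0,"ay": 0,"az": 0,"hand": 0.72},
    {"x": 0,"y": 0,"z": 0,"ax": 0,"ay": 0,"az": 0,"hand": 0.5},
    {"x": 0,"y": 0,"z": 0,"ax": 0,"ay": 0,"az": 0,"hand": 0.5},
    {"x": 0,"y": 0,"z": 0,"ax": 0,"ay": 0,"az": 0,"hand": 0.5},
    {"x": 0,"y": 0,"z": 0,"ax": 0,"ay": 0,"az": 0,"hand": 0.5}
  ],
  "force": 12
}}

```text
time: 5.73
ee_pos: [472.0, -172.2, -8.0]
tool_rot: [[0.719, -0.342, 0.605], [-0.261, -0.94, -0.222], [0.644, 0.002, -0.765]]
wrist_force: [0.1, 1.2, 1.9]
grip_width: 0.68
gripper_force: 12.0
```

Gripped at 0.68, which is exactly 60 mm. Now I'll lift it.

{"name": "send_rows", "arguments": {
  "increments": [
    {"x": 0.013,"y": 0,"z": -0.015,"ax": 0,"ay": 0,"az": 0,"hand": 0.5},
    {"x": 0.019,"y": 0,"z": -0.023,"ax": 0,"ay": 0,"az": 0,"hand": 0.5},
    {"x": 0.019,"y": 0,"z": -0.023,"ax": 0,"ay": 0,"az": 0,"hand": 0.5},
    {"x": 0.019,"y": 0,"z": -0.023,"ax": 0,"ay": 0,"az": 0,"hand": 0.5},
    {"x": 0.019,"y": 0,"z": -0.023,"ax": 0,"ay": 0,"az": 0,"hand": 0.5},
    {"x": 0.019,"y": 0,"z": -0.023,"ax": 0,"ay": 0,"az": 0,"hand": 0.5},
    {"x": 0,"y": 0,"z": 0,"ax": 0,"ay": 0,"az": 0,"hand": 0.5}
  ]
}}

```text
time: 6.32
ee_pos: [472.6, -170.7, 81.3]
tool_rot: [[0.718, -0.338, 0.609], [-0.259, -0.941, -0.217], [0.646, -0.002, -0.763]]
wrist_force: [0.2, -0.5, -0.5]
grip_width: 0.677
gripper_force: 12.0
```

```bash
python3 - <<'E'
from h import *
s=manip.read_state();print(s['ee_pos'],s['grip_width'],s['gripper_force'])
g=dish('w7',s['ee_pos'][2]+27.5,(200,440,130,330));print('dish in tool',s['tool_rot'].T@(g-s['ee_pos']))
plan([483,75,100],10,40,10)
E
```

```text
[ 472.62739826 -170.6966912    81.25861834] 0.6768885100023597 11.999836564064026
px ((321.7074279785156, 274.3364562988281), (118.40623474121094, 140.25628662109375), 90.80937957763672) sides 66.24644429359937 52.793656806686926
dish in tool [  2.35714621   0.61494589 -34.04184338]
rows 10 turn/row [ 0.0425 -0.0006 -0.0508]
[-0.0072 -0.0391 -0.0103]
[-0.0057 -0.0397 -0.009 ]
[-0.0041 -0.0402 -0.0077]
[-0.0025 -0.0405 -0.0063]
[-0.0009 -0.0408 -0.005 ]
[ 0.0008 -0.0409 -0.0036]
[ 0.0024 -0.041  -0.0022]
[ 0.004  -0.0409 -0.0009]
[ 0.0057 -0.0407  0.0005]
[ 0.0073 -0.0404  0.0018]
```

{"name": "send_rows", "arguments": {
  "increments": [
    {"x": -0.007,"y": -0.039,"z": -0.01,"ax": 0.0425,"ay": -0.001,"az": -0.051,"hand": 0.5},
    {"x": -0.006,"y": -0.04,"z": -0.009,"ax": 0.0425,"ay": -0.001,"az": -0.051,"hand": 0.5},
    {"x": -0.004,"y": -0.04,"z": -0.008,"ax": 0.0425,"ay": -0.001,"az": -0.051,"hand": 0.5},
    {"x": -0.003,"y": -0.04,"z": -0.006,"ax": 0.0425,"ay": -0.001,"az": -0.051,"hand": 0.5},
    {"x": -0.001,"y": -0.041,"z": -0.005,"ax": 0.0425,"ay": -0.001,"az": -0.051,"hand": 0.5},
    {"x": 0.001,"y": -0.041,"z": -0.004,"ax": 0.0425,"ay": -0.001,"az": -0.051,"hand": 0.5},
    {"x": 0.002,"y": -0.041,"z": -0.002,"ax": 0.0425,"ay": -0.001,"az": -0.051,"hand": 0.5},
    {"x": 0.004,"y": -0.041,"z": -0.001,"ax": 0.0425,"ay": -0.001,"az": -0.051,"hand": 0.5},
    {"x": 0.006,"y": -0.041,"z": 0,"ax": 0.0425,"ay": -0.001,"az": -0.051,"hand": 0.5},
    {"x": 0.007,"y": -0.04,"z": 0.002,"ax": 0.0425,"ay": -0.001,"az": -0.051,"hand": 0.5}
  ]
}}

```text
time: 7.2
ee_pos: [482.0, 76.3, 98.5]
tool_rot: [[0.758, 0.177, 0.628], [0.135, -0.984, 0.116], [0.638, -0.003, -0.77]]
wrist_force: [0.8, -1.1, -0.6]
grip_width: 0.679
gripper_force: 12.0
```

```bash
python3 - <<'E'
from h import *
plan([483,75,100],10,40)
E
```

```text
rows 1 turn/row [-0.0061  0.0076  0.0012]
[ 0.0026  0.0025 -0.0012]
```

{"name": "send_rows", "arguments": {
  "increments": [
    {"x": 0,"y": 0,"z": 0,"ax": 0,"ay": 0,"az": 0,"hand": 0.5},
    {"x": 0,"y": 0,"z": 0,"ax": 0,"ay": 0,"az": 0,"hand": 0.5},
    {"x": 0,"y": 0,"z": 0,"ax": 0,"ay": 0,"az": 0,"hand": 0.5}
  ]
}}

```text
time: 7.45
ee_pos: [482.3, 74.5, 98.7]
tool_rot: [[0.758, 0.174, 0.628], [0.132, -0.985, 0.113], [0.638, -0.002, -0.77]]
wrist_force: [0.1, -0.6, -0.7]
grip_width: 0.676
gripper_force: 12.0
```

```bash
python3 - <<'E'
from h import *
s=manip.read_state();im,ci=snap('wrist','w8');print(s['ee_pos'])
a=np.radians(10);X=np.array([np.cos(a),np.sin(a),0]);Y=np.array([-X[1],X[0],0]);w=np.array([578.5,91.6,50])
print(proj(ci,[w+65*i*X+75*j*Y for i,j in((-1,-1),(-1,1),(1,1),(1,-1))]).round())
E
```

```text
[482.2773453   74.54567233  98.66972536]
[[427. 217.]
 [215. 218.]
 [233.  74.]
 [408.  73.]]
```

View pics/w8.png

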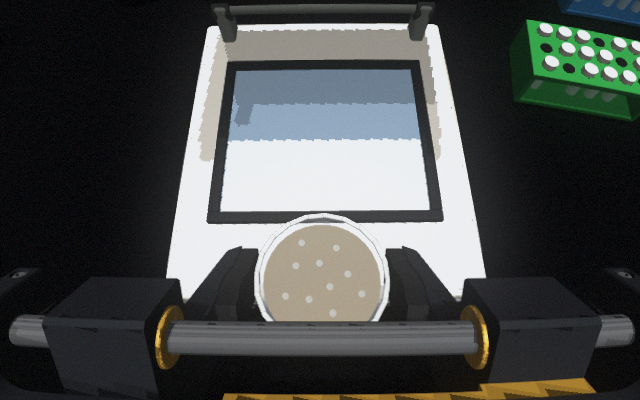

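The glass corners are at about (221,211), (430,209), (417,69) and (236,70). The bezel's outer corners are at about (207,223), (443,220), (419,60) and (229,61).

```bash
python3 - <<'E'
from h import *
s=manip.read_state();ci=manip.camera_info('wrist')
for px,z in (([[207,223],[443,220],[419,60],[229,61]],54),([[221,211],[430,209],[417,69],[236,70]],52)):
    P=onz(ci,px,z);x=P[2]+P[3]-P[0]-P[1];y=P[0]+P[3]-P[1]-P[2]
    print(P.mean(0).round(1),'yaw',np.degrees(np.arctan2(x[1],x[0])),np.degrees(np.arctan2(y[1],y[0]))-90,[np.linalg.norm(P[i]-P[(i+1)%4]).round() for i in range(4)])
# dish rim side pixels at row ~272
ee=s['ee_pos'];R=s['tool_rot']
g=onz(ci,[[322,280]],ee[2]+28)[0];print('dish rel ee',g-ee)
E
```

```text
[582.5  88.8  54. ] yaw 10.01641256374463 10.34393263621034 [np.float64(164.0), np.float64(145.0), np.float64(164.0), np.float64(146.0)]
[583.2  87.6  52. ] yaw 9.235476435650058 10.273368428552075 [np.float64(148.0), np.float64(128.0), np.float64(155.0), np.float64(128.0)]
dish rel ee [-22.21993373  -4.91433411  28.        ]
```

```bash
python3 - <<'E'
from h import *
plan([605,93.2,62],10,40,8)
E
```

```text
rows 8 turn/row [-0.0003  0.0009 -0.0003]
[0.015  0.0006 0.0224]
[0.015  0.0006 0.0224]
[0.015  0.0006 0.0224]
[0.015  0.0006 0.0224]
[0.015  0.0006 0.0224]
[0.0149 0.0006 0.0225]
[0.0149 0.0006 0.0225]
[0.0149 0.0006 0.0225]
```

{"name": "send_rows", "arguments": {
  "increments": [
    {"x": 0.015,"y": 0.001,"z": 0.022,"ax": 0,"ay": 0.001,"az": 0,"hand": 0.5},
    {"x": 0.015,"y": 0.001,"z": 0.022,"ax": 0,"ay": 0.001,"az": 0,"hand": 0.5},
    {"x": 0.015,"y": 0.001,"z": 0.022,"ax": 0,"ay": 0.001,"az": 0,"hand": 0.5},
    {"x": 0.015,"y": 0.001,"z": 0.022,"ax": 0,"ay": 0.001,"az": 0,"hand": 0.5},
    {"x": 0.015,"y": 0,"z": 0.022,"ax": 0,"ay": 0.001,"az": 0,"hand": 0.5},
    {"x": 0.015,"y": 0,"z": 0.022,"ax": 0,"ay": 0.001,"az": 0,"hand": 0.5},
    {"x": 0.015,"y": 0,"z": 0.022,"ax": 0,"ay": 0.001,"az": 0,"hand": 0.5},
    {"x": 0.015,"y": 0.001,"z": 0.022,"ax": 0,"ay": 0.001,"az": 0,"hand": 0.5},
    {"x": 0,"y": 0,"z": 0,"ax": 0,"ay": 0,"az": 0,"hand": 0.5},
    {"x": 0,"y": 0,"z": 0,"ax": 0,"ay": 0,"az": 0,"hand": 0.5}
  ]
}}

```text
time: 8.33
ee_pos: [603.8, 92.7, 63.7]
tool_rot: [[0.754, 0.174, 0.633], [0.131, -0.985, 0.113], [0.643, -0.002, -0.766]]
wrist_force: [-0.5, -1.0, -1.4]
grip_width: 0.677
gripper_force: 12.0
```

```bash
python3 - <<'E'
from h import *
print(manip.read_state()['wrist_force']);plan([605,93.2,45],10,40,2);snap('side','s2');snap('scene','s3')
a=cv2.imread('pics/s2.png')[100:290,180:400];b=cv2.imread('pics/s3.png')[100:300,220:410]
cv2.imwrite('pics/c6.png',np.c_[cv2.resize(a,(400,400)),cv2.resize(b,(400,400))])
E
```

```text
[-0.48662724 -1.04758291 -1.36953783]
rows 2 turn/row [-0.0012 -0.0002 -0.001 ]
[-0.0092 -0.0002  0.0126]
[-0.0092 -0.0002  0.0126]Traceback (most recent call last):
  File "<stdin>", line 4, in <module>
cv2.error: OpenCV(4.12.0) /io/opencv/modules/imgcodecs/src/loadsave.cpp:1058: error: (-215:Assertion failed) image.channels() == 1 || image.channels() == 3 || image.channels() == 4 in function 'imwrite_'
```

{"name": "send_rows", "arguments": {
  "increments": [
    {"x": -0.009,"y": 0,"z": 0.012,"ax": -0.001,"ay": 0,"az": -0.001,"hand": 0.5},
    {"x": -0.009,"y": 0,"z": 0.013,"ax": -0.001,"ay": 0,"az": -0.001,"hand": 0.5},
    {"x": -0.001,"y": 0,"z": 0.002,"ax": 0,"ay": 0,"az": 0,"hand": 0.5},
    {"x": 0,"y": 0,"z": 0,"ax": 0,"ay": 0,"az": 0,"hand": 0.5},
    {"x": 0,"y": 0,"z": 0,"ax": 0,"ay": 0,"az": 0,"hand": 0.5}
  ]
}}

```text
time: 8.85
ee_pos: [605.4, 93.7, 45.1]
tool_rot: [[0.753, 0.175, 0.634], [0.134, -0.985, 0.112], [0.644, 0.0, -0.765]]
wrist_force: [1.5, 1.1, -0.0]
grip_width: 0.677
gripper_force: 12.0
```

{"name": "send_rows", "arguments": {
  "increments": [
    {"x": -0.001,"y": 0,"z": 0.001,"ax": 0,"ay": 0,"az": 0,"hand": 0.5},
    {"x": 0,"y": 0,"z": 0,"ax": 0,"ay": 0,"az": 0,"hand": 0.5},
    {"x": 0,"y": 0,"z": 0,"ax": 0,"ay": 0,"az": 0,"hand": 0.5}
  ]
}}

```text
time: 9.1
ee_pos: [605.6, 93.8, 44.2]
tool_rot: [[0.753, 0.175, 0.634], [0.134, -0.985, 0.112], [0.644, 0.0, -0.765]]
wrist_force: [-0.5, 0.2, -0.1]
grip_width: 0.674
gripper_force: 12.0
```

Two more 1 mm steps towards the glass.

{"name": "send_rows", "arguments": {
  "increments": [
    {"x": -0.001,"y": 0,"z": 0.0015,"ax": 0,"ay": 0,"az": 0,"hand": 0.5},
    {"x": 0,"y": 0,"z": 0,"ax": 0,"ay": 0,"az": 0,"hand": 0.5},
    {"x": 0,"y": 0,"z": 0,"ax": 0,"ay": 0,"az": 0,"hand": 0.5}
  ]
}}

```text
time: 9.35
ee_pos: [605.7, 93.8, 42.8]
tool_rot: [[0.753, 0.175, 0.634], [0.134, -0.985, 0.112], [0.644, 0.0, -0.765]]
wrist_force: [-0.6, 0.6, -1.0]
grip_width: 0.678
gripper_force: 12.0
```

{"name": "send_rows", "arguments": {
  "increments": [
    {"x": -0.001,"y": 0,"z": 0.0012,"ax": 0,"ay": 0,"az": 0,"hand": 0.5},
    {"x": 0,"y": 0,"z": 0,"ax": 0,"ay": 0,"az": 0,"hand": 0.5},
    {"x": 0,"y": 0,"z": 0,"ax": 0,"ay": 0,"az": 0,"hand": 0.5}
  ]
}}

```text
time: 9.6
ee_pos: [605.8, 93.8, 42.1]
tool_rot: [[0.753, 0.175, 0.634], [0.134, -0.985, 0.112], [0.644, 0.0, -0.765]]
wrist_force: [-1.5, 0.7, 2.9]
grip_width: 0.674
gripper_force: 12.0
```

Contact: about 2.9 N upward. I'll release and back straight out along the tool axis.

{"name": "send_rows", "arguments": {
  "increments": [
    {"x": 0,"y": 0,"z": 0,"ax": 0,"ay": 0,"az": 0,"hand": 0.75},
    {"x": 0,"y": 0,"z": 0,"ax": 0,"ay": 0,"az": 0,"hand": 0.85},
    {"x": 0,"y": 0,"z": 0,"ax": 0,"ay": 0,"az": 0,"hand": 0.9},
    {"x": 0,"y": 0,"z": 0,"ax": 0,"ay": 0,"az": 0,"hand": 0.9},
    {"x": 0,"y": 0,"z": -0.02,"ax": 0,"ay": 0,"az": 0,"hand": 0.9},
    {"x": 0,"y": 0,"z": -0.04,"ax": 0,"ay": 0,"az": 0,"hand": 0.9},
    {"x": 0,"y": 0,"z": -0.05,"ax": 0,"ay": 0,"az": 0,"hand": 0.9},
    {"x": 0,"y": 0,"z": -0.05,"ax": 0,"ay": 0,"az": 0,"hand": 0.9},
    {"x": 0,"y": 0,"z": 0,"ax": 0,"ay": 0,"az": 0,"hand": 0.9},
    {"x": 0,"y": 0,"z": 0,"ax": 0,"ay": 0,"az": 0,"hand": 0.9}
  ]
}}

```text
time: 10.43
ee_pos: [545.1, 82.9, 116.4]
tool_rot: [[0.752, 0.174, 0.636], [0.134, -0.985, 0.112], [0.646, 0.001, -0.764]]
wrist_force: [0.8, 0.7, 0.5]
grip_width: 0.899
gripper_force: 0.0
```

```bash
python3 - <<'E'
from h import *
s=manip.read_state();im,ci=snap('wrist','w9');print(s['ee_pos'])
# agar-coloured blob (cream: r-b large)
m=((im[:,:,0].astype(int)-im[:,:,2]>15)&(im[:,:,0]>90)).astype('uint8');m[320:]=0
c=max(cv2.findContours(m,0,2)[0],key=cv2.contourArea);e=cv2.fitEllipse(cv2.convexHull(c));print(e,onz(ci,[e[0]],62)[0],onz(ci,[e[0]],68)[0])
r=onz(ci,cv2.boxPoints(e),65);print(np.linalg.norm(r[0]-r[1]),np.linalg.norm(r[1]-r[2]))
print(im[150:300:10,::64].sum(2)[:3])
E
```

```text
[545.08502649  82.86483243 116.35798005]
((321.1395263671875, 212.34140014648438), (66.96672821044922, 74.36800384521484), 90.51697540283203) [583.90805452  89.22085561  62.        ] [581.70061682  88.8267658   68.        ]
55.57238838334226 51.40352204417159
[[ 37  47  32 724 405 405 406 564  54 314]
 [ 22  17  47 716 405 397 402 716  55 199]
 [ 25  31  41 724 404 696 411 727  53 137]]
```

The dish stands at about (583,89), centred on the window at (582.5,88.8). Next I'll raise the tool to vertical and carry it over the cover edge.

```bash
python3 - <<'E'
from h import *
plan([500,74,340],10,0,9)
E
```

```text
rows 9 turn/row [-0.     -0.0991  0.0001]
[ 0.0203  0.0002 -0.0373]
[ 0.0173  0.0002 -0.0388]
[ 0.0142  0.0002 -0.04  ]
[ 0.0111  0.0002 -0.041 ]
[ 0.0079  0.0002 -0.0417]
[ 0.0046  0.0002 -0.0422]
[ 0.0013  0.0002 -0.0424]
[-0.002   0.0002 -0.0424]
[-0.0053  0.0002 -0.0421]
```

{"name": "send_rows", "arguments": {
  "increments": [
    {"x": 0.02,"y": 0,"z": -0.037,"ax": 0,"ay": -0.099,"az": 0,"hand": 0.9},
    {"x": 0.017,"y": 0,"z": -0.039,"ax": 0,"ay": -0.099,"az": 0,"hand": 0.6},
    {"x": 0.014,"y": 0,"z": -0.04,"ax": 0,"ay": -0.099,"az": 0,"hand": 0},
    {"x": 0.011,"y": 0,"z": -0.041,"ax": 0,"ay": -0.099,"az": 0,"hand": 0},
    {"x": 0.008,"y": 0,"z": -0.042,"ax": 0,"ay": -0.099,"az": 0,"hand": 0},
    {"x": 0.005,"y": 0,"z": -0.042,"ax": 0,"ay": -0.099,"az": 0,"hand": 0},
    {"x": 0.001,"y": 0,"z": -0.042,"ax": 0,"ay": -0.099,"az": 0,"hand": 0},
    {"x": -0.002,"y": 0,"z": -0.042,"ax": 0,"ay": -0.099,"az": 0,"hand": 0},
    {"x": -0.005,"y": 0,"z": -0.042,"ax": 0,"ay": -0.099,"az": 0,"hand": 0},
    {"x": 0,"y": 0,"z": 0,"ax": 0,"ay": 0,"az": 0,"hand": 0}
  ]
}}

```text
time: 11.32
ee_pos: [493.1, 78.3, 303.3]
tool_rot: [[0.971, 0.207, 0.12], [0.202, -0.978, 0.052], [0.128, -0.026, -0.991]]
wrist_force: [-0.8, 0.8, -0.2]
grip_width: 0.242
gripper_force: 0.0
```

```bash
python3 - <<'E'
from h import *
plan([648,100,320],10,0)
E
```

```text
rows 5 turn/row [-0.0071 -0.0325  0.0082]
[0.0523 0.0035 0.001 ]
[ 0.0523  0.0031 -0.0003]
[ 0.0523  0.0028 -0.0016]
[ 0.0523  0.0025 -0.0029]
[ 0.0522  0.0021 -0.0042]
```

{"name": "send_rows", "arguments": {
  "increments": [
    {"x": 0.01,"y": 0,"z": -0.02,"ax": -0.007,"ay": -0.032,"az": 0.008,"hand": 0},
    {"x": 0.04,"y": 0.002,"z": -0.004,"ax": -0.007,"ay": -0.032,"az": 0.008,"hand": 0},
    {"x": 0.042,"y": 0.002,"z": 0,"ax": -0.007,"ay": -0.032,"az": 0.008,"hand": 0},
    {"x": 0.042,"y": 0.002,"z": 0,"ax": -0.007,"ay": -0.032,"az": 0.008,"hand": 0},
    {"x": 0.042,"y": 0.002,"z": 0,"ax": -0.007,"ay": -0.032,"az": 0.008,"hand": 0},
    {"x": 0.042,"y": 0.002,"z": 0,"ax": 0,"ay": 0,"az": 0,"hand": 0},
    {"x": 0.042,"y": 0.002,"z": 0,"ax": 0,"ay": 0,"az": 0,"hand": 0},
    {"x": 0,"y": 0,"z": 0,"ax": 0,"ay": 0,"az": 0,"hand": 0},
    {"x": 0,"y": 0,"z": 0,"ax": 0,"ay": 0,"az": 0,"hand": 0}
  ]
}}

```text
time: 12.07
ee_pos: [644.7, 98.7, 317.7]
tool_rot: [[0.985, 0.174, -0.004], [0.174, -0.985, 0.002], [-0.004, -0.002, -1.0]]
wrist_force: [0.1, 0.6, -0.6]
grip_width: 0.006
gripper_force: 0.0
```

```bash
python3 - <<'E'
from h import *
s=manip.read_state();print(s['ee_pos'])
plan([650,101,220],10,0,5)
# measure free edge corners (scene) : black frame hard; print orange mask corners
im,ci=snap('scene','s4')
a=np.radians(10);X=np.array([np.cos(a),np.sin(a),0]);Y=np.array([-X[1],X[0],0]);Z=np.array([0,0,1.]);H=np.array([690.8,107.8,78])
hsv=cv2.cvtColor(im,cv2.COLOR_RGB2HSV);m=cv2.inRange(hsv,(5,120,60),(22,255,255));m[:160]=0;m[300:]=0;m[:,:250]=0;m[:,400:]=0
m=cv2.morphologyEx(m,cv2.MORPH_OPEN,np.ones((3,3)));c=max(cv2.findContours(m,0,2)[0],key=cv2.contourArea)
print(cv2.contourArea(c),cv2.approxPolyDP(c,6,True).reshape(-1,2).tolist())
for th in(1,1.05,1.1,1.15):
  e=H-200*np.cos(th)*X+200*np.sin(th)*Z;print(th,proj(ci,[e+89*Y,e-89*Y]).round(1).tolist())
E
```

```text
[644.73697807  98.68680489 317.67680768]
rows 5 turn/row [-0.0006  0.0009  0.    ]
[ 0.002  -0.0004  0.0326]
[ 0.002  -0.0004  0.0326]
[ 0.0019 -0.0004  0.0326]
[ 0.0019 -0.0004  0.0326]
[ 0.0019 -0.0004  0.0326]
4241.0 [[296, 173], [277, 231], [329, 272], [355, 214]]
1 [[359.4, 211.4], [302.2, 170.2]]
1.05 [[357.2, 212.4], [299.7, 170.8]]
1.1 [[354.9, 213.6], [297.1, 171.6]]
1.15 [[352.5, 215.0], [294.4, 172.5]]
```

The cover is at about 1.11 rad. I'll descend behind it.

{"name": "send_rows", "arguments": {
  "increments": [
    {"x": 0.002,"y": 0,"z": 0.03,"ax": 0,"ay": 0,"az": 0,"hand": 0},
    {"x": 0.002,"y": 0,"z": 0.035,"ax": 0,"ay": 0,"az": 0,"hand": 0},
    {"x": 0.002,"y": 0,"z": 0.035,"ax": 0,"ay": 0,"az": 0,"hand": 0},
    {"x": 0.002,"y": 0,"z": 0.035,"ax": 0,"ay": 0,"az": 0,"hand": 0},
    {"x": 0.002,"y": 0,"z": 0.028,"ax": 0,"ay": 0,"az": 0,"hand": 0},
    {"x": 0,"y": 0,"z": 0,"ax": 0,"ay": 0,"az": 0,"hand": 0},
    {"x": 0,"y": 0,"z": 0,"ax": 0,"ay": 0,"az": 0,"hand": 0}
  ]
}}

```text
time: 12.7
ee_pos: [648.7, 99.0, 223.6]
tool_rot: [[0.985, 0.171, -0.001], [0.171, -0.985, -0.0], [-0.001, -0.0, -1.0]]
wrist_force: [0.1, -1.1, 0.8]
grip_width: 0.008
gripper_force: 0.0
```

```bash
python3 - <<'E'
from h import *
s=manip.read_state();H=np.array([690.8,107.8,78]);a=np.radians(10);X=np.array([np.cos(a),np.sin(a),0]);Y=np.array([-X[1],X[0],0])
p=s['ee_pos']-H;print(s['ee_pos'],s['wrist_force'],'Xrel',p@X,'Y',p@Y,'z',p[2])
prev=None
for th in np.r_[1.11,np.linspace(1.05,.55,11),.5236]:
    q=185*np.array([-np.cos(th),np.sin(th)])+5*np.array([np.sin(th),np.cos(th)])+[9,-25]
    print(round(th,3),q.round(1),None if prev is None else ((q-prev)/600*[1,-1]).round(4));prev=q
E
```

```text
[648.65927341  99.02441158 223.63851298] [ 0.13088992 -1.10650867  0.80854691] Xrel -43.024379198947486 Y -1.3246071349854762 z 145.63851297647102
1.11 [-68.8 142.9] None
1.05 [-78.7 138. ] [-0.0165  0.0083]
1.0 [-86.7 133.4] [-0.0134  0.0076]
0.95 [-94.5 128.4] [-0.013   0.0083]
0.9 [-102.1  123. ] [-0.0126  0.0089]
0.85 [-109.3  117.3] [-0.0121  0.0096]
0.8 [-116.3  111.2] [-0.0116  0.0102]
0.75 [-123.   104.8] [-0.0111  0.0107]
0.7 [-129.3   98. ] [-0.0105  0.0113]
0.65 [-135.2   90.9] [-0.01    0.0118]
0.6 [-140.9   83.6] [-0.0094  0.0123]
0.55 [-146.1   76. ] [-0.0087  0.0127]
0.524 [-148.7   71.8] [-0.0044  0.0069]
```

{"name": "send_rows", "arguments": {
  "increments": [
    {"x": -0.02,"y": 0,"z": 0.002,"ax": 0,"ay": 0,"az": 0,"hand": 0},
    {"x": -0.02,"y": 0,"z": 0.003,"ax": 0,"ay": 0,"az": 0,"hand": 0},
    {"x": -0.019,"y": 0,"z": 0.008,"ax": 0,"ay": 0,"az": 0,"hand": 0},
    {"x": -0.0134,"y": 0,"z": 0.0076,"ax": 0,"ay": 0,"az": 0,"hand": 0},
    {"x": -0.013,"y": 0,"z": 0.0083,"ax": 0,"ay": 0,"az": 0,"hand": 0},
    {"x": -0.0126,"y": 0,"z": 0.0089,"ax": 0,"ay": 0,"az": 0,"hand": 0},
    {"x": -0.012,"y": 0,"z": 0.0096,"ax": 0,"ay": 0,"az": 0,"hand": 0},
    {"x": -0.0116,"y": 0,"z": 0.01,"ax": 0,"ay": 0,"az": 0,"hand": 0},
    {"x": 0,"y": 0,"z": 0,"ax": 0,"ay": 0,"az": 0,"hand": 0},
    {"x": 0,"y": 0,"z": 0,"ax": 0,"ay": 0,"az": 0,"hand": 0}
  ]
}}

```text
time: 13.53
ee_pos: [577.6, 86.4, 190.7]
tool_rot: [[0.985, 0.171, 0.002], [0.171, -0.985, -0.001], [0.002, 0.001, -1.0]]
wrist_force: [-0.5, 0.1, -0.1]
grip_width: 0.007
gripper_force: 0.0
```

```bash
cat >> h.py <<'E'
H=np.array([690.8,107.8,78]);_a=np.radians(10);X=np.array([np.cos(_a),np.sin(_a),0]);Y=np.array([-X[1],X[0],0]);Z=np.array([0,0,1.])
from scipy.optimize import brentq
def cover(f):
    s=manip.read_state();p=s['ee_pos']-H;q=np.array([p@X-9,p[2]+25])
    # corner on outer face: n.q=5
    th=brentq(lambda t:np.sin(t)*q[0]+np.cos(t)*q[1]-5,.2,1.4);print('ee',(p@X).round(1),p[2].round(1),'F',s['wrist_force'].round(1),'th contact',round(th,3),'r',np.hypot(*q))
    im,ci=snap('scene',f);hsv=cv2.cvtColor(im,cv2.COLOR_RGB2HSV);m=cv2.inRange(hsv,(5,120,60),(22,255,255));m[:160]=0;m[300:]=0;m[:,:250]=0;m[:,400:]=0
    m=cv2.morphologyEx(m,cv2.MORPH_OPEN,np.ones((3,3)));c=max(cv2.findContours(m,0,2)[0],key=cv2.contourArea)
    print(cv2.contourArea(c),cv2.approxPolyDP(c,5,True).reshape(-1,2).tolist())
    for t in np.arange(.4,1.1,.1):
        e=H-200*np.cos(t)*X+200*np.sin(t)*Z;print(round(t,2),proj(ci,[e+89*Y,e-89*Y]).round(1).tolist())
E
python3 -c "
from h import *
cover('s5')"
```

```text
ee -115.2 112.7 F [-0.5  0.1 -0.1] th contact 0.81 r 185.44932702006562
4437.0 [[308, 173], [278, 231], [330, 271], [366, 209], [349, 208], [340, 194], [331, 201]]
0.4 [[375.1, 213.3], [322.6, 176.1]]
0.5 [[373.9, 211.3], [320.6, 173.6]]
0.6 [[372.1, 210.0], [317.9, 171.7]]
0.7 [[369.8, 209.3], [314.8, 170.3]]
0.8 [[366.9, 209.2], [311.1, 169.6]]
0.9 [[363.4, 209.9], [306.9, 169.5]]
1.0 [[359.4, 211.4], [302.2, 170.2]]
```

{"name": "send_rows", "arguments": {
  "increments": [
    {"x": -0.013,"y": 0,"z": 0.013,"ax": 0,"ay": 0,"az": 0,"hand": 0},
    {"x": -0.0105,"y": 0,"z": 0.0113,"ax": 0,"ay": 0,"az": 0,"hand": 0},
    {"x": -0.01,"y": 0,"z": 0.0118,"ax": 0,"ay": 0,"az": 0,"hand": 0},
    {"x": -0.0094,"y": 0,"z": 0.0123,"ax": 0,"ay": 0,"az": 0,"hand": 0},
    {"x": -0.006,"y": 0,"z": 0.009,"ax": 0,"ay": 0,"az": 0,"hand": 0},
    {"x": 0,"y": 0,"z": 0,"ax": 0,"ay": 0,"az": 0,"hand": 0},
    {"x": 0,"y": 0,"z": 0,"ax": 0,"ay": 0,"az": 0,"hand": 0},
    {"x": 0,"y": 0,"z": 0,"ax": 0,"ay": 0,"az": 0,"hand": 0}
  ]
}}

```text
time: 14.25
ee_pos: [548.7, 81.4, 155.0]
tool_rot: [[0.985, 0.171, -0.0], [0.171, -0.985, -0.001], [-0.0, 0.001, -1.0]]
wrist_force: [-0.0, 0.1, 0.2]
grip_width: 0.007
gripper_force: 0.0
```

```bash
python3 -c "
from h import *
cover('s6')"
```

```text
ee -144.5 77.0 F [-0.   0.1  0.2] th contact 0.559 r 184.29112511797186
4513.5 [[316, 176], [279, 230], [331, 271], [373, 210], [358, 210], [347, 196], [338, 202]]
0.4 [[375.1, 213.3], [322.6, 176.1]]
0.5 [[373.9, 211.3], [320.6, 173.6]]
0.6 [[372.1, 210.0], [317.9, 171.7]]
0.7 [[369.8, 209.3], [314.8, 170.3]]
0.8 [[366.9, 209.2], [311.1, 169.6]]
0.9 [[363.4, 209.9], [306.9, 169.5]]
1.0 [[359.4, 211.4], [302.2, 170.2]]
```

{"name": "send_rows", "arguments": {
  "increments": [
    {"x": 0,"y": 0,"z": -0.04,"ax": 0,"ay": 0,"az": 0,"hand": 0},
    {"x": -0.02,"y": 0,"z": -0.05,"ax": 0,"ay": 0,"az": 0,"hand": 0},
    {"x": -0.05,"y": 0,"z": -0.05,"ax": 0,"ay": 0,"az": 0,"hand": 0},
    {"x": -0.05,"y": 0,"z": -0.03,"ax": 0,"ay": 0,"az": 0,"hand": 0},
    {"x": -0.05,"y": 0,"z": 0,"ax": 0,"ay": 0,"az": 0,"hand": 0},
    {"x": 0,"y": 0,"z": 0,"ax": 0,"ay": 0,"az": 0,"hand": 0},
    {"x": 0,"y": 0,"z": 0,"ax": 0,"ay": 0,"az": 0,"hand": 0},
    {"x": 0,"y": 0,"z": 0,"ax": 0,"ay": 0,"az": 0,"hand": 0}
  ]
}}

```text
time: 14.97
ee_pos: [449.2, 64.1, 256.3]
tool_rot: [[0.985, 0.17, 0.0], [0.17, -0.985, -0.001], [0.0, 0.001, -1.0]]
wrist_force: [0.5, 0.4, 0.1]
grip_width: 0.004
gripper_force: 0.0
```

```bash
python3 - <<'E'
from h import *
s=manip.read_state();im,ci=snap('wrist','w10');print(s['ee_pos'],s['tool_rot'].round(3))
for t in(.5,.55,.6):
    T=lambda r,y,h:H+r*(-np.cos(t)*X+np.sin(t)*Z)+h*(np.sin(t)*X+np.cos(t)*Z)+y*Y
    print(t,proj(ci,[T(206,95,5),T(206,-95,5),T(0,95,5),T(0,-95,5)]).round(1).tolist())
b=(255*(im/255.)**.5).astype('uint8');cv2.imwrite('pics/c10.png',cv2.resize(b[:,:,::-1],(800,500)))
E
```

```text
[449.16232836  64.08911912 256.32477029] [[ 0.985  0.17   0.   ]
 [ 0.17  -0.985 -0.001]
 [ 0.     0.001 -1.   ]]
0.5 [[182.6, 111.4], [455.2, 109.9], [208.3, -105.4], [428.3, -106.9]]
0.55 [[176.7, 104.0], [460.8, 102.4], [208.3, -105.6], [428.2, -107.1]]
0.6 [[170.4, 95.3], [466.8, 93.6], [208.4, -105.8], [428.2, -107.3]]
```

View pics/c10.png

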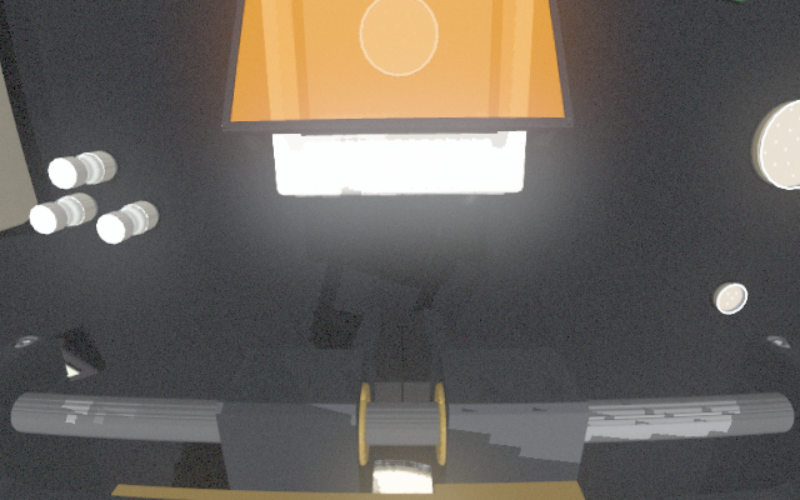

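The folded cover's free-edge corners are at about (179,99) and (457,98) in the raw image, and the dish is visible through the panel. I'll measure the width precisely from the image.

```bash
python3 - <<'E'
import cv2,numpy as np
a=cv2.imread('pics/w10.png').astype(int).sum(2)
for r in range(88,110,2): print(r,'L',a[r,174:192].tolist(),'R',a[r,448:464].tolist())
print('col300',a[90:112,300].tolist(),'col200',a[90:112,200].tolist(),'col 440',a[90:112,440].tolist())
E
```

```text
88 L [71, 80, 73, 74, 97, 107, 116, 114, 110, 108, 106, 187, 330, 335, 335, 332, 338, 339] R [348, 338, 294, 170, 131, 135, 143, 122, 125, 113, 115, 86, 86, 88, 96, 95]
90 L [87, 78, 76, 80, 94, 116, 120, 119, 102, 119, 103, 216, 332, 329, 337, 339, 339, 342] R [335, 336, 304, 174, 113, 125, 133, 134, 128, 133, 99, 93, 89, 99, 90, 78]
92 L [79, 77, 88, 82, 103, 117, 126, 113, 123, 108, 148, 284, 337, 333, 346, 332, 352, 340] R [342, 332, 311, 220, 130, 129, 125, 123, 119, 127, 120, 101, 91, 85, 78, 92]
94 L [63, 81, 89, 83, 115, 114, 110, 118, 119, 107, 155, 270, 333, 339, 339, 337, 337, 333] R [139, 146, 161, 152, 126, 137, 146, 145, 143, 128, 109, 98, 78, 94, 94, 87]
96 L [82, 79, 73, 95, 108, 107, 117, 112, 127, 103, 205, 343, 329, 344, 343, 347, 344, 333] R [138, 135, 132, 144, 128, 146, 137, 145, 124, 123, 112, 111, 96, 88, 91, 87]
98 L [78, 85, 81, 101, 118, 131, 138, 139, 117, 107, 116, 123, 119, 127, 121, 126, 123, 123] R [152, 145, 146, 138, 138, 144, 139, 138, 134, 132, 117, 97, 106, 88, 106, 98]
100 L [83, 76, 89, 245, 136, 119, 113, 120, 122, 118, 120, 133, 121, 119, 119,
[... 411 characters left out ...]
97, 89, 87, 103, 89]
106 L [68, 80, 93, 82, 83, 95, 89, 101, 101, 103, 99, 106, 98, 106, 98, 105, 105, 117] R [115, 108, 112, 114, 114, 110, 108, 105, 99, 104, 98, 96, 98, 107, 101, 89]
108 L [90, 82, 93, 88, 85, 91, 79, 102, 93, 92, 91, 90, 100, 109, 96, 107, 103, 94] R [120, 119, 122, 119, 99, 102, 104, 119, 104, 104, 97, 90, 92, 89, 92, 98]
col300 [440, 446, 447, 455, 369, 221, 227, 229, 232, 216, 223, 225, 219, 222, 221, 223, 227, 509, 725, 727, 727, 726] col200 [339, 342, 344, 357, 351, 354, 332, 142, 137, 134, 145, 151, 142, 157, 139, 127, 127, 120, 119, 136, 129, 136] col 440 [348, 347, 358, 345, 148, 149, 148, 139, 156, 154, 156, 152, 135, 133, 135, 144, 153, 150, 141, 146, 158, 152]
```

Estimates cluster at about 0.55 rad (31.5°), so it needs a touch more. I'll go back over and press down another 1.5°.

```bash
python3 - <<'E'
from h import *
plan(H-147.9*X+[0,0,98],10,0,7)
E
```

```text
rows 7 turn/row [ 0.0002  0.0001 -0.0006]
[ 0.0232 -0.0004  0.019 ]
[ 0.0232 -0.0003  0.019 ]
[ 0.0232 -0.0003  0.019 ]
[ 0.0232 -0.0003  0.019 ]
[ 0.0232 -0.0003  0.019 ]
[ 0.0232 -0.0003  0.019 ]
[ 0.0232 -0.0003  0.0191]
```

{"name": "send_rows", "arguments": {
  "increments": [
    {"x": 0.035,"y": 0,"z": 0,"ax": 0,"ay": 0,"az": 0,"hand": 0},
    {"x": 0.045,"y": 0,"z": 0,"ax": 0,"ay": 0,"az": 0,"hand": 0},
    {"x": 0.045,"y": 0,"z": 0,"ax": 0,"ay": 0,"az": 0,"hand": 0},
    {"x": 0.037,"y": 0,"z": 0.013,"ax": 0,"ay": 0,"az": 0,"hand": 0},
    {"x": 0,"y": 0,"z": 0.04,"ax": 0,"ay": 0,"az": 0,"hand": 0},
    {"x": 0,"y": 0,"z": 0.04,"ax": 0,"ay": 0,"az": 0,"hand": 0},
    {"x": 0,"y": 0,"z": 0.04,"ax": 0,"ay": 0,"az": 0,"hand": 0},
    {"x": 0,"y": 0,"z": 0,"ax": 0,"ay": 0,"az": 0,"hand": 0},
    {"x": 0,"y": 0,"z": 0,"ax": 0,"ay": 0,"az": 0,"hand": 0}
  ]
}}

```text
time: 15.77
ee_pos: [544.6, 80.7, 175.5]
tool_rot: [[0.985, 0.171, -0.003], [0.171, -0.985, -0.001], [-0.003, 0.0, -1.0]]
wrist_force: [0.9, 0.7, 0.9]
grip_width: 0.004
gripper_force: 0.0
```

```bash
python3 - <<'E'
from h import *
s=manip.read_state();p=s['ee_pos']-H;print(p@X,p[2],s['wrist_force']);plan(H-147.9*X+[0,0,73.2],10,0,6)
E
```

```text
-148.67214291252876 97.50396416630645 [0.93982658 0.71051452 0.94401741]
rows 6 turn/row [ 0.0001  0.0006 -0.0006]
[ 0.0002 -0.0004  0.0068]
[ 0.0002 -0.0004  0.0068]
[ 0.0002 -0.0004  0.0068]
[ 0.0002 -0.0004  0.0068]
[ 0.0002 -0.0004  0.0068]
[ 0.0002 -0.0004  0.0068]
```

{"name": "send_rows", "arguments": {
  "increments": [
    {"x": 0,"y": 0,"z": 0.01,"ax": 0,"ay": 0,"az": 0,"hand": 0},
    {"x": 0,"y": 0,"z": 0.01,"ax": 0,"ay": 0,"az": 0,"hand": 0},
    {"x": 0,"y": 0,"z": 0.01,"ax": 0,"ay": 0,"az": 0,"hand": 0},
    {"x": 0,"y": 0,"z": 0.002,"ax": 0,"ay": 0,"az": 0,"hand": 0},
    {"x": 0,"y": 0,"z": 0.002,"ax": 0,"ay": 0,"az": 0,"hand": 0},
    {"x": 0,"y": 0,"z": 0.002,"ax": 0,"ay": 0,"az": 0,"hand": 0}
  ]
}}

```text
time: 16.27
ee_pos: [544.6, 80.5, 155.4]
tool_rot: [[0.985, 0.171, 0.001], [0.171, -0.985, -0.001], [0.001, 0.001, -1.0]]
wrist_force: [-0.2, 0.3, 3.7]
grip_width: 0.005
gripper_force: 1.4
```

{"name": "send_rows", "arguments": {
  "increments": [
    {"x": 0,"y": 0,"z": 0.002,"ax": 0,"ay": 0,"az": 0,"hand": 0},
    {"x": 0,"y": 0,"z": 0.002,"ax": 0,"ay": 0,"az": 0,"hand": 0}
  ]
}}

```text
time: 16.43
ee_pos: [544.5, 80.5, 152.8]
tool_rot: [[0.985, 0.171, 0.001], [0.171, -0.985, -0.001], [0.001, 0.001, -1.0]]
wrist_force: [0.2, -0.7, 1.9]
grip_width: 0.006
gripper_force: 1.4
```

{"name": "send_rows", "arguments": {
  "increments": [
    {"x": 0,"y": 0,"z": 0.002,"ax": 0,"ay": 0,"az": 0,"hand": 0},
    {"x": 0,"y": 0,"z": 0,"ax": 0,"ay": 0,"az": 0,"hand": 0},
    {"x": 0,"y": 0,"z": 0,"ax": 0,"ay": 0,"az": 0,"hand": 0}
  ]
}}

```text
time: 16.68
ee_pos: [544.3, 80.5, 151.1]
tool_rot: [[0.985, 0.17, -0.0], [0.17, -0.985, -0.001], [-0.0, 0.001, -1.0]]
wrist_force: [0.5, 0.0, 2.3]
grip_width: 0.008
gripper_force: 1.0
```

{"name": "send_rows", "arguments": {
  "increments": [
    {"x": 0,"y": 0,"z": -0.04,"ax": 0,"ay": 0,"az": 0,"hand": 0},
    {"x": -0.02,"y": 0,"z": -0.05,"ax": 0,"ay": 0,"az": 0,"hand": 0},
    {"x": -0.05,"y": 0,"z": -0.05,"ax": 0,"ay": 0,"az": 0,"hand": 0},
    {"x": -0.05,"y": 0,"z": -0.03,"ax": 0,"ay": 0,"az": 0,"hand": 0},
    {"x": -0.05,"y": 0,"z": 0,"ax": 0,"ay": 0,"az": 0,"hand": 0},
    {"x": 0,"y": 0,"z": 0,"ax": 0,"ay": 0,"az": 0,"hand": 0},
    {"x": 0,"y": 0,"z": 0,"ax": 0,"ay": 0,"az": 0,"hand": 0},
    {"x": 0,"y": 0,"z": 0,"ax": 0,"ay": 0,"az": 0,"hand": 0}
  ]
}}

```text
time: 17.35
ee_pos: [444.8, 63.3, 252.5]
tool_rot: [[0.985, 0.17, -0.0], [0.17, -0.985, -0.001], [-0.0, 0.001, -1.0]]
wrist_force: [0.2, 0.2, 1.2]
grip_width: 0.008
gripper_force: 0.0
```

```bash
python3 - <<'E'
from h import *
s=manip.read_state();im,ci=snap('wrist','w11');a=im.astype(int).sum(2)
for t in(.5,.55):
    T=lambda r,y,h:H+r*(-np.cos(t)*X+np.sin(t)*Z)+h*(np.sin(t)*X+np.cos(t)*Z)+y*Y
    print(t,proj(ci,[T(206,95,5),T(206,-95,5)]).round(1).tolist())
for r in range(96,114,2): print(r,'L',a[r,174:192].tolist(),'R',a[r,448:464].tolist())
m=((im[:,:,0].astype(int)-im[:,:,2])>100).astype('uint8');print(cv2.boundingRect(max(cv2.findContours(m,0,2)[0],key=cv2.contourArea)))
sc,cs=snap('scene','s9'); o=cv2.imread('pics/scene0.png')[:,:,::-1].astype(int)
for n,(x,y) in dict(small=(296,133),large=(253,154),rack=(238,206),tip=(212,146),v=(450,270)).items(): print(n,np.abs(sc[y-14:y+15,x-14:x+15].astype(int)-o[y-14:y+15,x-14:x+15]).mean().round(1))
E
```

```text
0.5 [[179.7, 105.1], [457.9, 103.5]]
0.55 [[173.5, 97.3], [463.7, 95.6]]
96 L [88, 90, 72, 101, 119, 129, 124, 115, 115, 127, 122, 126, 125, 124, 139, 120, 125, 133] R [153, 150, 137, 146, 146, 137, 136, 124, 115, 115, 102, 102, 103, 90, 109, 98]
98 L [66, 78, 83, 102, 114, 125, 123, 114, 124, 113, 112, 119, 123, 141, 120, 128, 130, 125] R [143, 136, 156, 150, 145, 149, 139, 133, 133, 122, 128, 118, 101, 97, 92, 109]
100 L [92, 80, 76, 101, 121, 122, 126, 112, 128, 120, 135, 122, 128, 122, 135, 138, 132, 133] R [128, 109, 116, 122, 116, 101, 117, 114, 120, 110, 118, 99, 88, 97, 101, 96]
102 L [75, 87, 91, 91, 102, 112, 109, 116, 106, 103, 87, 85, 90, 101, 107, 111, 102, 111] R [132, 113, 110, 126, 119, 114, 105, 115, 101, 92, 117, 93, 101, 96, 98, 88]
104 L [62, 75, 75, 95, 94, 84, 103, 89, 98, 97, 96, 93, 98, 102, 106, 111, 110, 107] R [123, 124, 124, 124, 120, 111, 107, 119, 122, 102, 106, 110, 107, 101, 108, 88]
106 L [85, 83, 78, 83, 86, 96, 94, 89, 85, 94, 96, 86, 98, 99, 91, 100, 106, 95] R [124, 117, 114, 123, 117, 115, 108, 116, 107, 104, 112, 100, 103, 97, 104, 99]
108 L [82, 64, 90, 80, 81, 88, 93, 89, 100, 92, 85, 83, 91, 89, 114, 110, 111, 101] R [128, 132, 118, 112, 105, 109, 112, 117, 99, 86, 111, 105, 99, 104, 93, 89]
110 L [74, 77, 72, 88, 76, 95, 86, 99, 88, 97, 94, 99, 96, 96, 99, 93, 104, 105] R [126, 121, 121, 123, 117, 124, 109, 119, 109, 108, 114, 105, 109, 96, 104, 103]
112 L [86, 79, 88, 91, 89, 84, 76, 87, 96, 99, 99, 92, 94, 92, 99, 105, 104, 104] R [121, 120, 123, 111, 117, 121, 115, 113, 106, 108, 110, 113, 113, 98, 100, 107]
(185, 0, 267, 95)
small 2.9
large 1.6
rack 1.1
tip 0.8
v 1.5
```

```bash
python3 -c "
from bench import manip
print(manip.job_done())"
```

```text
the job is handed in; nothing more can be done
None
```

I handed the job in at about 17 s: the 60 mm dish stands level within about 1 mm of the window's centre, the cover stands at about 30° (estimates 0.516 to 0.529 rad against a target of 0.524), and nothing else on the bench moved in the before/after scene images; the verdict was not shown.

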